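# Load the spring-loaded core magazine

## Task

Load the four bare grey ferrite rings onto the guide post of the spring-loaded magazine, one at a time, the largest first at the bottom and each next smaller one on top, with the smallest last, so that they lie flat on one another. Lower each core onto the pile rather than dropping it, as ferrite is brittle; the platform sinks as the pile grows. Leave the wound coils, the large transformer and the E-shaped core where they are.

Things in the scene. Friction and masses are not known exactly. Their poses are not given: they have to be found in the camera images.
- core_62: the largest of four bare toroid cores: a plain grey ferrite ring lying flat, outer diameter 62 mm, bore 20 mm, 14 mm thick, about 170 g (varies by 15 %). Origin on its axis at its underside, z up. Brittle: must not be dropped
- core_52: the second largest of four bare toroid cores: a plain grey ferrite ring lying flat, outer diameter 52 mm, bore 20 mm, 14 mm thick, about 120 g (varies by 15 %). Origin on its axis at its underside, z up. Brittle: must not be dropped
- core_42: the third largest of four bare toroid cores: a plain grey ferrite ring lying flat, outer diameter 42 mm, bore 20 mm, 14 mm thick, about 70 g (varies by 15 %). Origin on its axis at its underside, z up. Brittle: must not be dropped
- core_32: the smallest of four bare toroid cores: a plain grey ferrite ring lying flat, outer diameter 32 mm, bore 20 mm, 14 mm thick, about 35 g (varies by 15 %). Origin on its axis at its underside, z up. Brittle: must not be dropped
- magazine: the spring-loaded core magazine, bolted down at a different place each time: 92 mm square foot plate 8 mm thick, grey round housing (76 mm, 32 mm high), and an upright fixed steel guide post on its axis, 11 mm thick up to 106 mm above the worktop, then tapering to a 4 mm tip at 118 mm. Origin on the post's axis at worktop level, z up
- platform_top (a point): centre of the upper face of the magazine's round sprung platform (70 mm across, 6 mm thick), on the post's axis; moves with it. Empty it is 72 mm above the worktop; it sinks 7 mm per newton, at most 34 mm (about 12, 20, 25, 28 mm in all as the cores are laid on, largest first), and rises again when unloaded
- toroid_a: bystander, to be left where it is: wound toroid coil (green, with copper turns and wire ends), 40 x 46 x 12 mm, lying flat. Origin at the middle of its underside
- toroid_b: bystander, to be left where it is: wound toroid coil (yellow, with copper turns and wire ends), 30 x 34 x 9 mm, lying flat. Origin at the middle of its underside
- transformer_l: bystander, to be left where it is: large taped transformer, 35 x 81 x 38 mm. Origin at the middle of its underside
- e_core_a: bystander, to be left where it is: dark E-shaped core half, 21 x 42 x 15 mm. Origin at the middle of its underside

How it is judged:
By the outcome, as a careful person would: the job done as asked, in the order asked, and still so for the second after the job is handed in, with the robot touching nothing.
It also fails if it takes over 115 s, if anything falls off the work surface, if the arm or the gripper's body presses on something with over 40 N, if the wrist force passes 120 N, or if a joint passes its speed limit or range.

## Robot

A 7-joint arm with a two-finger parallel gripper is mounted at the origin on a cart in front of the work surface, level with it; the furniture and walls round the work are solid. World frame = base frame: x ahead of the robot, y to its left, z up, the work surface at z = 0. Lengths are in mm, angles in rad, forces in N, time in s.
With the tool pointing down it reaches from about 425 to 925 mm from the base axis. Payload 6.8 kg.
Tool frame: the origin (TCP) lies midway between the tips of the shut fingers; the grasp point (between the pads) lies 19 mm behind it; z points along the fingers, y is the direction in which the jaws open and shut (so a half turn about z gives the same grasp; the last joint's range is limited). The gripper opens to 85 mm and grips with 20 to 120 N. Pads are 22 mm wide; open, the fingers measure 114 mm over their backs; the gripper's body (76 mm by 85 mm) begins 54 mm behind the grasp point. The pads swing forward as they close: fully open they stand 13 mm farther back than shut.
Start: joints at [-1.282, 0.477, 0.022, 1.555, -0.011, 1.109, -0.083], TCP at [260.864, 622.573, 231.308] pointing down, gripper open.
Joint ranges: [-2.96, 2.96], [-0.34, 2.1], [-1.41, 1.46], [0.24, 2.44], [-1.37, 4.51], [0.17, 1.92], [-2.96, 2.96]. Speed limits (rad/s): [2.39, 2.39, 3.14, 3.14, 3.14, 3.14, 3.14].

## Interface

Orientations are given as a unit quaternion [w, x, y, z].
In Python, from bench import bot, cams gives the robot as it stands.
- The arm moves only by the tool servo_tool, never from a script. Its argument "commands" is a list of rows, each an object with "linear": the shift along the world's x, y, z in m, a list of three; "rot": the turn, a rotation vector about the world's x, y, z in degrees, a list of three; "fingers": the finger opening in m, from 0 to 0.0854. In form: [{"linear": [dx, dy, dz], "rot": [ax, ay, az], "fingers": fingers}, ...]. A call has exactly 5 rows; each row is the pose to reach, as a shift and turn from the pose measured when the call began; what a row does not reach only later rows make up. A row lasts 1/12 s, in which the tool goes at most 41.7 mm and 7.16 degrees, less where a joint would pass 70% of its speed; a pose out of reach is approached as far as the arm can. A call with a gripper value outside its range is refused whole. The fingers move at their own pace and stop on an object; "newtons" is the grip in N (left out, the last holds). Time passes only in rows, so rows that repeat a pose let the fingers close, or fill a call up. It gives the time, the measured TCP pose, the force and the opening at its end, in the units of the state.
- bot.get_state(): the state, without advancing time (a new reading comes with each control period).
- cams.get_image(name): name is "scene" or "top" or "wrist"; returns the picture (384x512x3 uint8, red, green, blue); there is no depth.
- cams.camera_model(name): a dict with "intrinsics" (3x3 intrinsics, pixels), "dist_coeffs" ([k1, k2, p1, p2, k3] as OpenCV has them; the pictures are not rectified), "R" (3x3) and "t" (3): a world point X has camera coordinates R X + t; the wrist camera has in their place "mount" (4x4, takes a point from camera to tool coordinates, whose origin is the TCP and whose axes are the flange's). Camera axes: x right, y down, z forward; pixel columns grow to the right and rows downward; lengths in mm; the calibration is good to about 2 mm. A picture is of the moment at which its call begins: read the wrist's pose just before it. camera_model takes no time and is no camera call.
- bot.hand_in(): hands the job in, once; it reports no verdict.
The state is a dict: "clock": time; "joint_positions": joint angles; "dq": joint speeds; "tau": joint torques, N m; "position": TCP position; "tcp_rot": TCP orientation; "contact_force": force on the tool from outside, world axes, zero at the start; "torque": the same for the moment, N m; "width": finger opening in mm.
Only numpy, scipy, OpenCV 4.12 (cv2) and the standard library are available. Lean on these libraries where they do the work, as an engineer would, in place of code of your own. Each camera call takes 0.05 s, during which the arm holds its last target.

## Working session

There is one attempt and no reset: what is moved stays moved. The work goes in short steps, Python scripts to look and compute and a tool call to move; the robot and the scene stay as the last step left them, time stands still between calls to the robot, and variables do not carry over. Pictures are saved under pics/ and viewed, and the job is handed in when it is done.

Besides the shell and the picture viewer there is one more tool, called after "Call:" as a command line: name --argument value ..., lists and objects as JSON in quotes. servo_tool: Moves the arm, as the interface text tells. Its arguments: {"type":"object","properties":{"commands":{"type":"array","items":{"type":"object","properties":{"linear":{"type":"array","items":{"type":"number"}},"rot":{"type":"array","items":{"type":"number"}},"fingers":{"type":"number"}}}},"newtons":{"type":"number"}},"required":["commands"]}

```bash
mkdir -p pics; ls
python3 - <<'E'
from bench import bot,cams
import cv2
s=bot.get_state()
print({k:s[k] for k in ('clock','position','tcp_rot','contact_force','width')})
for n in ("top","scene","wrist"):
    im=cams.get_image(n); cv2.imwrite(f"pics/{n}0.png",im[:,:,::-1])
    m=cams.camera_model(n); print(n,{k:(v.tolist() if hasattr(v,'tolist') else v) for k,v in m.items()})
E
```

```text
pics
{'clock': 0.0, 'position': array([260.63645677, 622.02072305, 230.32624466]), 'tcp_rot': array([-1.09282699e-04,  1.97073748e-01,  9.80388252e-01, -8.95542477e-04]), 'contact_force': array([-0.20916033, -0.05569822, -0.06456658]), 'width': 85.48861629029662}
top {'intrinsics': [[366.77010745062137, 0.0, 253.14424103780132], [0.0, 366.77010745062137, 192.6885637806593], [0.0, 0.0, 1.0]], 'dist_coeffs': [-0.10237421821444619, 0.0, 0.0, 0.0, 0.0], 'R': [[-0.013575340584867675, -0.999864413702348, -0.009320104058691365], [-0.9918371218477408, 0.01464706444211751, -0.12666723028478374], [0.1267865681087505, 0.007524474392836084, -0.9919014812128857]], 't': [40.1634987083119, 531.3134622238285, 1056.9729266692852]}
scene {'intrinsics': [[356.27058759770927, 0.0, 259.4468743183618], [0.0, 356.27058759770927, 193.8216819628169], [0.0, 0.0, 1.0]], 'dist_coeffs': [0.019454908336529693, 0.0, 0.0, 0.0, 0.0], 'R': [[0.6895101551439697, -0.7239559244212563, -0.021530570097034712], [-0.35379520732953357, -0.3107248454560219, -0.8822012365027517], [0.6319847286319439, 0.6159041239606174, -0.47038007277553007]], 't': [-339.60279096316685, 255.08075126711768, 638.9167460591387]}
wrist {'intrinsics': [[282.1042157319472, 0.0, 254.1755570128918], [0.0, 282.1042157319472, 192.19194194951606], [0.0, 0.0, 1.0]], 'dist_coeffs': [-0.012071706217156664, 0.0, 0.0, 0.0, 0.0], 'mount': [[0.0005374794308475977, -0.9449971040882265, -0.32707825421560016, 85.10621620196164], [0.9999998551008638, 0.0005178055496829007, 0.0001472265655562979, -0.05756541547752292], [3.0234257117851562e-05, -0.3270782859534947, 0.9449972454687955, -143.4018653208972], [0.0, 0.0, 0.0, 1.0]]}
```

View pics/top0.png

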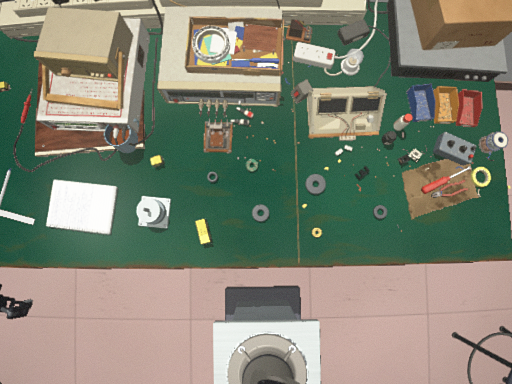

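View pics/scene0.png

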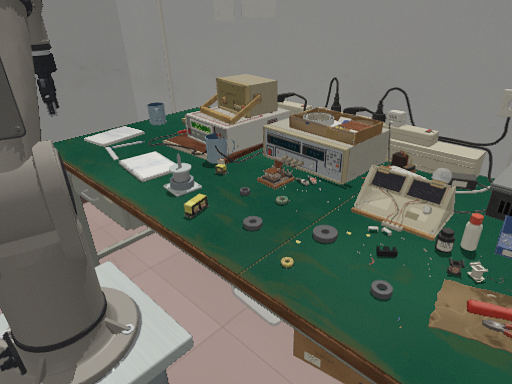

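View pics/wrist0.png

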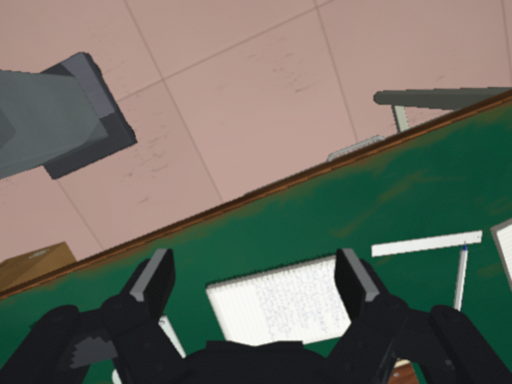

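Run:
```python
import cv2,numpy as np
im=cv2.imread('pics/top0.png')
c=[]
for (u,v) in [(212,176),(261,213),(316,184),(380,212),(152,212),(204,231)]:
    x=im[v-22:v+22,u-22:u+22]; x=cv2.resize(x,(264,264),interpolation=cv2.INTER_CUBIC)
    for k in range(0,45,10):
        cv2.putText(x,str(u-22+k),(k*6,8),0,.3,(255,255,255)); cv2.putText(x,str(v-22+k),(0,k*6+4),0,.3,(0,255,255))
        cv2.line(x,(k*6,8),(k*6,14),(255,255,255));cv2.line(x,(18,k*6),(24,k*6),(0,255,255))
    c.append(x)
cv2.imwrite('pics/crops.png',np.vstack([np.hstack(c[:3]),np.hstack(c[3:])]))
```

```text
(no output)
```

View pics/crops.png

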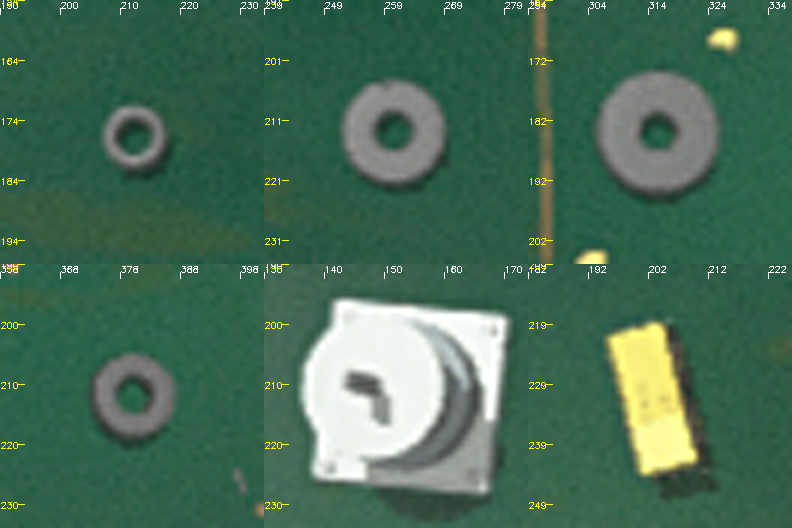

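```bash
cat > h.py <<'E'
import numpy as np,cv2
from scipy.spatial.transform import Rotation as Rn
from bench import bot,cams
def quat(q): return Rn.from_quat([q[1],q[2],q[3],q[0]]).as_matrix()
def pose(name,st=None):
    m=cams.camera_model(name); K=np.array(m['intrinsics']);d=np.array(m['dist_coeffs'])
    if name!='wrist': return K,d,np.array(m['R']),np.array(m['t'])
    M=np.array(m['mount']); T=np.eye(4);T[:3,:3]=quat(st['tcp_rot']);T[:3,3]=st['position']
    W=np.linalg.inv(T@M); return K,d,W[:3,:3],W[:3,3]
def ray(p,cam,z):
    K,d,R,t=cam
    n=cv2.undistortPoints(np.array([[p]],float),K,d)[0,0]; v=R.T@np.array([n[0],n[1],1]); c=-R.T@t
    return c+v*(z-c[2])/v[2]
def proj(X,cam):
    K,d,R,t=cam
    return cv2.projectPoints(np.atleast_2d(np.array(X,float)),cv2.Rodrigues(R)[0],t,K,d)[0][:,0]
E
python3 - <<'E'
from h import *
im=cv2.imread('pics/top0.png').astype(float); cam=pose('top')
def up(x): return (x+.5)/6-.5
for n,(u,v) in dict(c32=(212,176),c52=(261,213),c62=(316,184),c42=(380,212)).items():
    x=im[v-20:v+20,u-20:u+20]; m=((x[:,:,2]>80)&(x.max(2)-x.min(2)<35)&(x.max(2)<180)).astype(np.uint8)
    k,l,st,c=cv2.connectedComponentsWithStats(m); i=1+np.argmax(st[1:,4]); cs,_=cv2.findContours((l==i).astype(np.uint8),0,1)
    e=cv2.minEnclosingCircle(cs[0]); hull=cv2.moments(cs[0]); cu=hull['m10']/hull['m00']+u-20; cv=hull['m01']/hull['m00']+v-20
    p=ray((cu,cv),cam,14); q=[ray((cu+e[1]*s,cv),cam,14) for s in(-1,1)]
    print(n,cu,cv,p.round(1),'D',abs(q[0]-q[1])[1].round(1),'reach',np.hypot(*p[:2]).round())
p=(130+up(109.5),190+up(126));print(p,ray(p,cam,72), ray((130+up(182),190+up(126)),cam,72))
for c in [(79,36),(244,53),(226,228),(50,212)]: print(ray((130+up(c[0]),190+up(c[1])),cam,8))
E
```

```text
c32 211.72857142857143 176.32619047619048 [586.6 158.6  14. ] D 31.9 reach 608.0
c52 260.05555555555554 212.33413848631238 [474.5  12.8  14. ] D 51.5 reach 475.0
c62 315.2041737168641 183.42019176536942 [ 560.  -156.5   14. ] D 62.2 reach 581.0
c42 379.904953145917 211.3186077643909 [ 471.6 -351.6   14. ] D 41.8 reach 588.0
(147.83333333333334, 210.58333333333334) [479.40999045 336.87949624  72.        ] [479.00099727 301.42453968  72.        ]
[531.18193444 373.01108039   8.        ]
[521.21475642 286.91834568   8.        ]
[432.2161434  295.01851067   8.        ]
[441.11111448 386.13253915   8.        ]
```

Call:
servo_tool --commands '[{"linear":[0.022,-0.0286,0],"rot":[0,0,0],"fingers":0.085},{"linear":[0.044,-0.0572,0],"rot":[0,0,0],"fingers":0.085},{"linear":[0.066,-0.0858,0],"rot":[0,0,0],"fingers":0.085},{"linear":[0.088,-0.1144,0],"rot":[0,0,0],"fingers":0.085},{"linear":[0.11,-0.143,0],"rot":[0,0,0],"fingers":0.085}]'

```text
clock: 0.57
position: [371.4, 477.5, 230.3]
tcp_rot: [-0.0, 0.197, 0.98, -0.001]
contact_force: [1.3, 0.0, -0.5]
width: 84.8
```

Call:
servo_tool --commands '[{"linear":[0.025,-0.033,0],"rot":[0,0,0],"fingers":0.085},{"linear":[0.05,-0.066,0],"rot":[0,0,0],"fingers":0.085},{"linear":[0.075,-0.1,0],"rot":[0,0,0],"fingers":0.085},{"linear":[0.1,-0.13,0],"rot":[0,0,0],"fingers":0.085},{"linear":[0.1086,-0.1415,0],"rot":[0,0,0],"fingers":0.085}]'

```text
clock: 0.98
position: [484.3, 329.1, 230.3]
tcp_rot: [0.001, 0.201, 0.98, -0.002]
contact_force: [-0.6, -1.0, -0.1]
width: 85.2
```

Run:
```python
from h import *
s=bot.get_state(); im=cams.get_image('wrist'); cv2.imwrite('pics/w1.png',im[:,:,::-1])
import pickle; pickle.dump(s,open('w1.pkl','wb')); print(s['position'],s['joint_positions'])
cam=pose('wrist',s)
for z,x,y in [(118,480,336),(72,480,336),(8,480,336)]: print(proj([x,y,z],cam))
```

```text
[484.34687873 329.08975181 230.33773879] [-0.81185682  0.33197639  0.13384262  1.78305829 -0.04553397  1.03176802
  0.50416203]
[[259.55994072 181.76290125]]
[[258.96802443 169.43844227]]
[[258.37486489 157.09377636]]
```

View pics/w1.png

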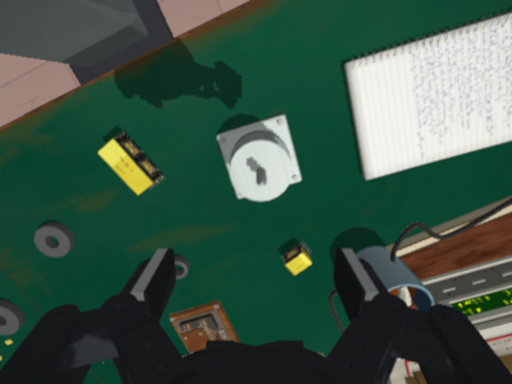

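Run:
```python
from h import *
import pickle; s=pickle.load(open('w1.pkl','rb')); cam=pose('wrist',s)
im=cv2.imread('pics/w1.png'); x=cv2.resize(im[110:210,210:310],(800,800),interpolation=cv2.INTER_CUBIC)[:600+0]
x=cv2.resize(im[112:212,210:310],(600,600),interpolation=cv2.INTER_CUBIC)
th=np.linspace(0,2*np.pi,90)
c=np.stack([480+35*np.cos(th),336+35*np.sin(th),72+0*th],1)
for p in proj(c,cam): cv2.circle(x,(int((p[0]-210+.5)*6),int((p[1]-112+.5)*6)),1,(0,0,255),-1)
for z,col in((118,(255,0,0)),(106,(0,160,0)),(72,(0,0,255))):
    p=proj([480,336,z],cam)[0]; cv2.circle(x,(int((p[0]-210+.5)*6),int((p[1]-112+.5)*6)),3,col,-1)
cv2.imwrite('pics/w1c.png',x)
```

```text
(no output)
```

View pics/w1c.png

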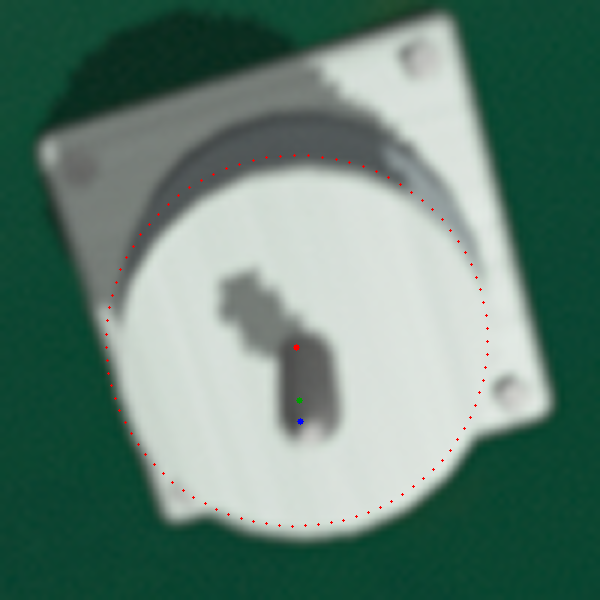

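Run:
```python
from h import *
cams.get_image('wrist')
s=bot.get_state(); im=cams.get_image('wrist')[:,:,::-1].copy(); cv2.imwrite('pics/w2.png',im)
cam=pose('wrist',s); print(s['position'],s['dq'].round(3))
x=cv2.resize(im[112:212,210:310],(600,600),interpolation=cv2.INTER_CUBIC)
th=np.linspace(0,2*np.pi,90)
C=(482.5,336.7)
c=np.stack([C[0]+35*np.cos(th),C[1]+35*np.sin(th),72+0*th],1)
for p in proj(c,cam): cv2.circle(x,(int((p[0]-210+.5)*6),int((p[1]-112+.5)*6)),1,(0,0,255),-1)
for z,col in((118,(255,0,0)),(106,(0,160,0)),(72,(0,0,255))):
    p=proj([C[0],C[1],z],cam)[0]; cv2.circle(x,(int((p[0]-210+.5)*6),int((p[1]-112+.5)*6)),3,col,-1)
cv2.imwrite('pics/w2c.png',x)
```

```text
[482.73636673 331.59208456 230.23352205] [-0.054  0.006 -0.072 -0.005 -0.023  0.    -0.036]
```

View pics/w2c.png

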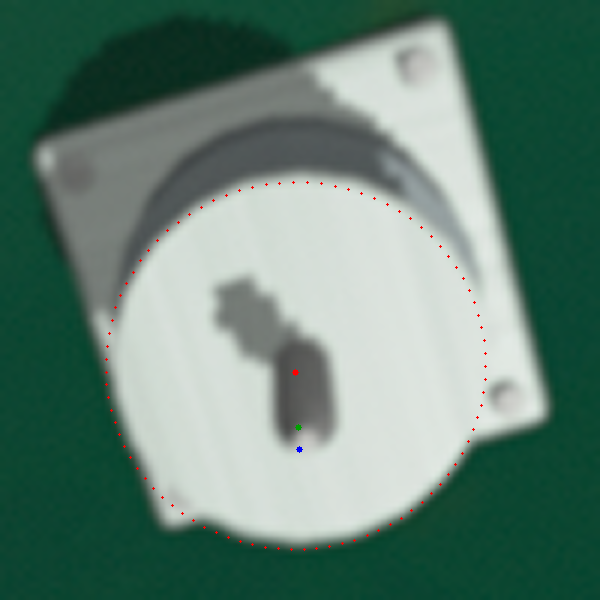

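Call:
servo_tool --commands '[{"linear":[0.004,-0.025,0],"rot":[0,0,0],"fingers":0.085},{"linear":[0.01,-0.064,0],"rot":[0,0,0],"fingers":0.085},{"linear":[0.016,-0.103,0],"rot":[0,0,0],"fingers":0.085},{"linear":[0.022,-0.142,0],"rot":[0,0,0],"fingers":0.085},{"linear":[0.028,-0.18,0],"rot":[0,0,0],"fingers":0.085}]'

```text
clock: 1.55
position: [508.0, 154.9, 230.0]
tcp_rot: [-0.0, 0.197, 0.98, -0.001]
contact_force: [0.8, 0.6, -0.5]
width: 85.1
```

Call:
servo_tool --commands '[{"linear":[0.006,-0.038,0],"rot":[0,0,0],"fingers":0.085},{"linear":[0.012,-0.077,0],"rot":[0,0,0],"fingers":0.085},{"linear":[0.018,-0.115,0],"rot":[0,0,0],"fingers":0.085},{"linear":[0.024,-0.153,0],"rot":[0,0,0],"fingers":0.085},{"linear":[0.03,-0.19,0],"rot":[0,0,0],"fingers":0.085}]'

```text
clock: 1.97
position: [538.1, -34.6, 230.0]
tcp_rot: [-0.001, 0.195, 0.981, -0.0]
contact_force: [1.2, 0.5, -0.2]
width: 84.8
```

Call:
servo_tool --commands '[{"linear":[0.006,-0.038,-0.01],"rot":[0,0,0],"fingers":0.085},{"linear":[0.013,-0.075,-0.03],"rot":[0,0,0],"fingers":0.085},{"linear":[0.018,-0.104,-0.055],"rot":[0,0,0],"fingers":0.085},{"linear":[0.022,-0.122,-0.074],"rot":[0,0,0],"fingers":0.085},{"linear":[0.022,-0.122,-0.08],"rot":[0,0,0],"fingers":0.085}]'

```text
clock: 2.38
position: [558.8, -159.2, 147.0]
tcp_rot: [-0.002, 0.197, 0.98, -0.001]
contact_force: [0.2, 0.0, 0.4]
width: 85.1
```

```bash
cat > look.py <<'E'
from h import *
import sys
# look.py tag x y z r : overlay circle (outer r at height z, bore 10)
tag=sys.argv[1]; x0,y0,z0,r=map(float,sys.argv[2:6])
cams.get_image('wrist')
s=bot.get_state(); im=cams.get_image('wrist')[:,:,::-1].copy(); cv2.imwrite(f'pics/{tag}.png',im)
cam=pose('wrist',s); print(s['position'].round(1),s['clock'],abs(s['dq']).max().round(3),s['contact_force'].round(2))
p=proj([x0,y0,z0],cam)[0]
print('pred px',p)
h=60; u,v=int(p[0]),int(p[1]); u=min(max(u,h),512-h); v=min(max(v,h),384-h)
x=cv2.resize(im[v-h:v+h,u-h:u+h],(600,600),interpolation=cv2.INTER_CUBIC)
q=lambda a:(int(round((a[0]-u+h+.5)*5)),int(round((a[1]-v+h+.5)*5)))
th=np.linspace(0,2*np.pi,90)
for rr in (r,10):
    for a in proj(np.stack([x0+rr*np.cos(th),y0+rr*np.sin(th),z0+0*th],1),cam): cv2.circle(x,q(a),1,(0,0,255),-1)
cv2.circle(x,q(p),2,(255,0,0),-1)
cv2.imwrite(f'pics/{tag}c.png',x)
g=cv2.cvtColor(im,cv2.COLOR_BGR2HSV)
# grey blob auto
m=((g[:,:,1]<50)&(g[:,:,2]>70)&(g[:,:,2]<190)).astype(np.uint8); m[270:]=0
k,l,st,c=cv2.connectedComponentsWithStats(m)
best=[(np.hypot(*(c[i]-p)),i) for i in range(1,k) if st[i,4]>100]
if best:
    i=min(best)[1]; cs,_=cv2.findContours((l==i).astype(np.uint8),0,1); cc=max(cs,key=cv2.contourArea)
    M=cv2.moments(cc); a=(M['m10']/M['m00'],M['m01']/M['m00']); print('blob',np.round(a,1),st[i],ray(a,cam,z0).round(1))
E
python3 look.py c62a 560 -156.5 14 31
```

```text
[ 558.7 -156.4  146.9] 2.4333 0.048 [-0.8   1.58 -0.52]
pred px [254.89346032 184.31317009]
blob [255.  185.3] [244 175  23  22 183] [ 561.  -156.8   14. ]
```

View pics/c62ac.png

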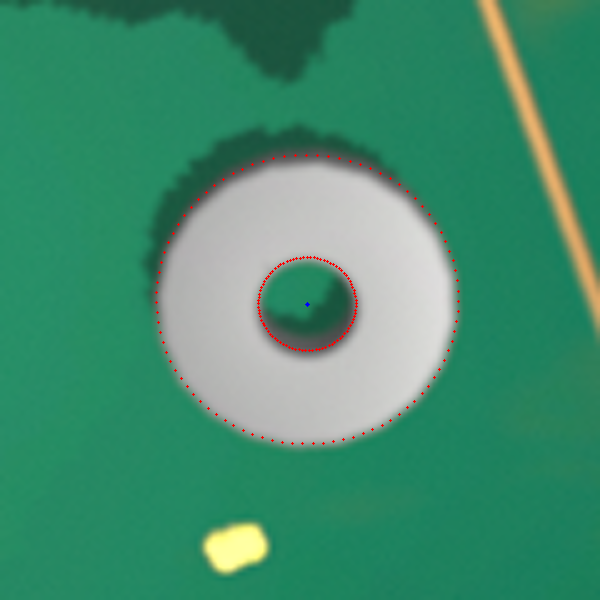

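View pics/c62a.png

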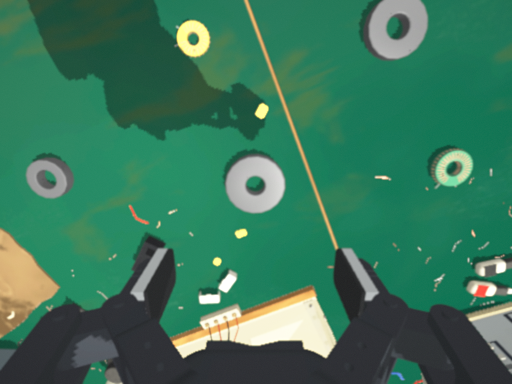

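Call:
servo_tool --commands '[{"linear":[0.0018,-0.0006,-0.03],"rot":[0,0,0],"fingers":0.085},{"linear":[0.0018,-0.0006,-0.065],"rot":[0,0,0],"fingers":0.085},{"linear":[0.0018,-0.0006,-0.095],"rot":[0,0,0],"fingers":0.085},{"linear":[0.0018,-0.0006,-0.115],"rot":[0,0,0],"fingers":0.085},{"linear":[0.0018,-0.0006,-0.125],"rot":[0,0,0],"fingers":0.085}]'

```text
clock: 2.9
position: [560.9, -151.4, 21.6]
tcp_rot: [-0.004, 0.193, 0.981, 0.001]
contact_force: [0.2, 0.6, 0.4]
width: 84.8
```

Call:
servo_tool --commands '[{"linear":[-0.0003,-0.0056,-0.008],"rot":[0,0,0],"fingers":0.085},{"linear":[-0.0003,-0.0056,-0.016],"rot":[0,0,0],"fingers":0.085},{"linear":[-0.0003,-0.0056,-0.022],"rot":[0,0,0],"fingers":0.085},{"linear":[-0.0003,-0.0056,-0.0235],"rot":[0,0,0],"fingers":0.085},{"linear":[-0.0003,-0.0056,-0.0235],"rot":[0,0,0],"fingers":0.085}]'

```text
clock: 3.32
position: [561.0, -156.9, -1.5]
tcp_rot: [-0.003, 0.192, 0.981, 0.001]
contact_force: [0.6, -0.3, 0.7]
width: 85.2
```

```bash
python3 look.py c62b 560.7 -157 14 31
python3 - <<'E'
from h import *
s=bot.get_state(); print(s['tcp_rot'].round(4), s['width'])
E
```

```text
[ 561.1 -157.1   -1.3] 3.3667 0.006 [-0.57 -0.29  0.28]
pred px [254.06234254 264.30283521]
blob [252.8 238.6] [ 196  203  115   67 5145] [ 546.4 -151.9   14. ]
[-3.000e-03  1.926e-01  9.813e-01  9.000e-04] 84.91271288578365
```

View pics/c62b.png

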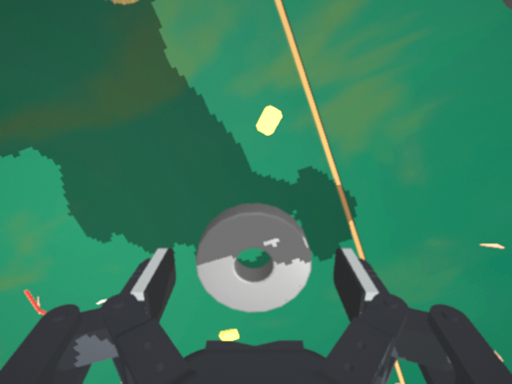

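Call:
servo_tool --commands '[{"linear":[0,0,0],"rot":[0,0,0],"fingers":0.055},{"linear":[0,0,0],"rot":[0,0,0],"fingers":0.055},{"linear":[0,0,0],"rot":[0,0,0],"fingers":0.055},{"linear":[0,0,0],"rot":[0,0,0],"fingers":0.055},{"linear":[0,0,0],"rot":[0,0,0],"fingers":0.055}]' --newtons 40

```text
clock: 3.83
position: [561.7, -157.4, 0.2]
tcp_rot: [-0.002, 0.192, 0.981, 0.001]
contact_force: [-2.4, 0.1, 9.0]
width: 60.2
```

```bash
python3 look.py c62d 560.7 -157 14 31
```

```text
[ 5.617e+02 -1.574e+02  2.000e-01] 3.8833 0.001 [-1.94  0.6   9.51]
pred px [254.26649179 261.70878159]
blob [255.4 237.7] [ 197  201  115   69 5388] [ 547.7 -151.1   14. ]
```

View pics/c62d.png

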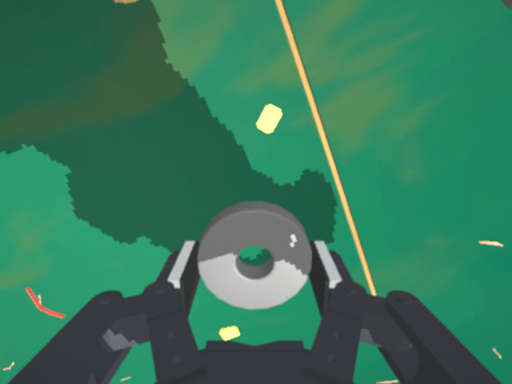

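Call:
servo_tool --commands '[{"linear":[0,0,0.003],"rot":[0,0,0],"fingers":0.055},{"linear":[0,0,0.015],"rot":[0,0,0],"fingers":0.055},{"linear":[0,0,0.04],"rot":[0,0,0],"fingers":0.055},{"linear":[0,0,0.075],"rot":[0,0,0],"fingers":0.055},{"linear":[0,0,0.11],"rot":[0,0,0],"fingers":0.055}]'

```text
clock: 4.35
position: [560.7, -157.4, 111.3]
tcp_rot: [-0.003, 0.193, 0.981, 0.001]
contact_force: [1.0, 0.4, -2.5]
width: 60.5
```

```bash
python3 look.py c62e 560.7 -157 14 31;  python3 - <<'E'
from h import *
im=cams.get_image('scene')[:,:,::-1]; s=bot.get_state(); p=proj(s['position'],pose('scene'))[0]; print(p,s['contact_force'])
u,v=map(int,p); cv2.imwrite('pics/s1.png',cv2.resize(im[v-60:v+40,u-60:u+60],(720,600),interpolation=cv2.INTER_CUBIC))
E
```

```text
[ 565.1 -158.8  118.7] 4.4 0.165 [ 1.76 -1.86  2.86]
pred px [253.86447045 186.17768529]
blob [253.6 239.4] [ 197  202  115   68 5654] [ 611.8 -178.2   14. ]
[327.47683381 195.67723012] [-0.29823925  0.01029626 -2.64535366]
```

View pics/s1.png

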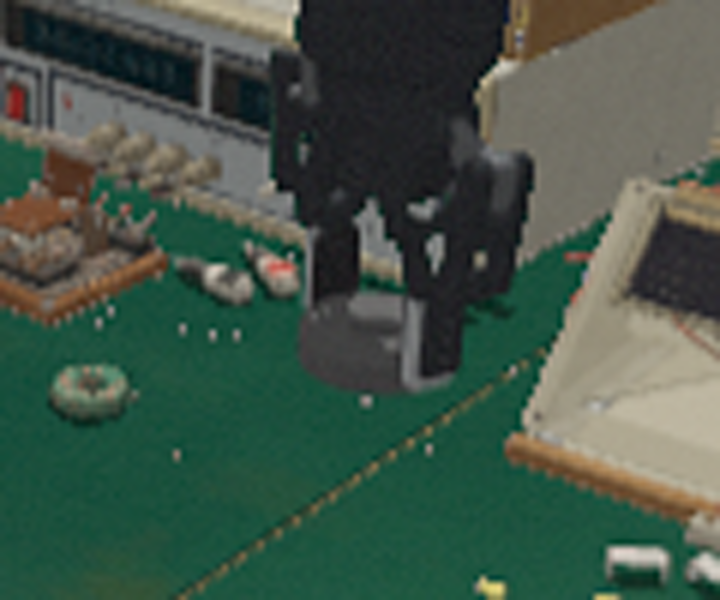

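View pics/c62e.png

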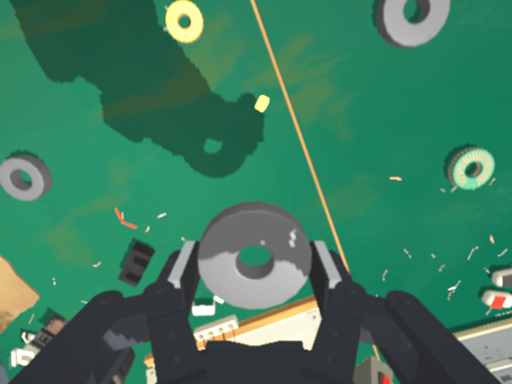

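Run:
```python
from h import *
s=bot.get_state(); cam=pose('scene'); P=s['position'];print(P,s['tcp_rot'])
R=quat(s['tcp_rot'])
p=proj(P,cam)[0];u,v=327,195
for z in (0,5):
  for y in (-31,-39,31,39):
    for x in(-11,11):
      q=proj(P+R@np.array([x,y,-z]),cam)[0]; print('z',z,'y',y,'x',x,((q-[u-60,v-60]+.5)*6).round())
th=np.linspace(0,6.28,60)
for z in (0,14):
  q=(proj(np.array([P+R@np.array([31*np.cos(t),31*np.sin(t),-z]) for t in th]),cam)-[u-60,v-60]+.5)*6
  print(z,q.min(0),q.max(0))
```

```text
[ 563.83823058 -158.0343245   113.70166696] [8.27001358e-04 1.92640065e-01 9.81268432e-01 1.17746567e-03]
z 0 y -31 x -11 [436. 395.]
z 0 y -31 x 11 [387. 408.]
z 0 y -39 x -11 [448. 405.]
z 0 y -39 x 11 [399. 417.]
z 0 y 31 x -11 [346. 329.]
z 0 y 31 x 11 [300. 340.]
z 0 y 39 x -11 [335. 321.]
z 0 y 39 x 11 [289. 332.]
z 5 y -31 x -11 [437. 384.]
z 5 y -31 x 11 [388. 397.]
z 5 y -39 x -11 [449. 393.]
z 5 y -39 x 11 [400. 406.]
z 5 y 31 x -11 [347. 318.]
z 5 y 31 x 11 [300. 329.]
z 5 y 39 x -11 [336. 310.]
z 5 y 39 x 11 [290. 321.]
0 [286.45237238 330.70513536] [446.22106685 405.81696908]
14 [288.27654768 300.01938872] [449.33611433 373.68092759]
```

Call:
servo_tool --commands '[{"linear":[-0.003,0.018,0.008],"rot":[0,0,0],"fingers":0.055},{"linear":[-0.008,0.05,0.016],"rot":[0,0,0],"fingers":0.055},{"linear":[-0.014,0.085,0.024],"rot":[0,0,0],"fingers":0.055},{"linear":[-0.02,0.121,0.032],"rot":[0,0,0],"fingers":0.055},{"linear":[-0.026,0.158,0.036],"rot":[0,0,0],"fingers":0.055}]'

```text
clock: 4.92
position: [536.8, 1.1, 149.6]
tcp_rot: [0.0, 0.193, 0.981, 0.001]
contact_force: [0.9, 0.9, -2.0]
width: 60.3
```

Call:
servo_tool --commands '[{"linear":[-0.006,0.038,0],"rot":[0,0,0],"fingers":0.055},{"linear":[-0.012,0.076,0],"rot":[0,0,0],"fingers":0.055},{"linear":[-0.018,0.113,0],"rot":[0,0,0],"fingers":0.055},{"linear":[-0.024,0.15,0],"rot":[0,0,0],"fingers":0.055},{"linear":[-0.03,0.185,0],"rot":[0,0,0],"fingers":0.055}]'

```text
clock: 5.33
position: [505.0, 187.8, 148.6]
tcp_rot: [-0.001, 0.193, 0.981, 0.0]
contact_force: [0.4, 0.3, -1.9]
width: 60.3
```

Remaining (-22.3, +149.8, +1.4).

Call:
servo_tool --commands '[{"linear":[-0.006,0.037,0.001],"rot":[0,0,0],"fingers":0.055},{"linear":[-0.011,0.074,0.001],"rot":[0,0,0],"fingers":0.055},{"linear":[-0.016,0.108,0.001],"rot":[0,0,0],"fingers":0.055},{"linear":[-0.02,0.135,0.001],"rot":[0,0,0],"fingers":0.055},{"linear":[-0.0223,0.1498,0.001],"rot":[0,0,0],"fingers":0.055}]'

```text
clock: 5.75
position: [480.3, 341.7, 148.4]
tcp_rot: [-0.002, 0.19, 0.982, 0.0]
contact_force: [0.7, 0.9, -1.6]
width: 60.2
```

```bash
python3 look.py m1 481.7 338 118 31;python3 look.py m2 481.7 338 118 31
```

```text
[480.  343.6 148.5] 5.8 0.059 [ 0.56  3.95 -1.93]
pred px [247.49297307 231.77608746]
blob [220.4 262.5] [199 252  39  18 484] [497.1 310.8 118. ]
[481.8 337.8 148.6] 5.9 0.04 [ 0.47 -1.19 -2.15]
pred px [254.49257367 226.5201444 ]
blob [292.  238.3] [289 229   7  19 102] [499.8 358.7 118. ]
```

View pics/m2c.png

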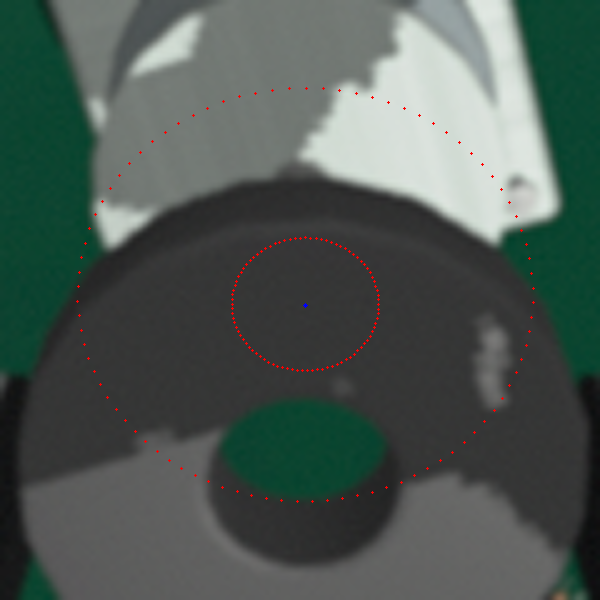

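Call:
servo_tool --commands '[{"linear":[0.0009,-0.0002,-0.006],"rot":[0,0,0],"fingers":0.055},{"linear":[0.0009,-0.0002,-0.014],"rot":[0,0,0],"fingers":0.055},{"linear":[0.0009,-0.0002,-0.02],"rot":[0,0,0],"fingers":0.055},{"linear":[0.0009,-0.0002,-0.024],"rot":[0,0,0],"fingers":0.055},{"linear":[0.0009,-0.0002,-0.026],"rot":[0,0,0],"fingers":0.055}]'

```text
clock: 6.37
position: [483.1, 334.8, 121.6]
tcp_rot: [-0.001, 0.194, 0.981, -0.002]
contact_force: [0.7, 0.1, -1.5]
width: 59.9
```

Run:
```python
from h import *
s=bot.get_state();print(s['position'],s['tcp_rot'],s['dq'].round(3))
im=cams.get_image('scene')[:,:,::-1]; p=proj([481.7,338,100],pose('scene'))[0]; 
u,v=map(int,p); cv2.imwrite('pics/s2.png',cv2.resize(im[v-50:v+50,u-50:u+50],(600,600),interpolation=cv2.INTER_CUBIC))
s=bot.get_state();print(s['position'],s['contact_force'])
```

```text
[483.13035597 334.83614476 121.60642321] [-0.00143483  0.19358285  0.98108172 -0.00150634] [ 0.002  0.024 -0.008  0.001 -0.006 -0.039  0.004]
[483.10432848 335.11793963 121.66822394] [ 0.04991245  0.38493269 -1.57289107]
```

View pics/s2.png

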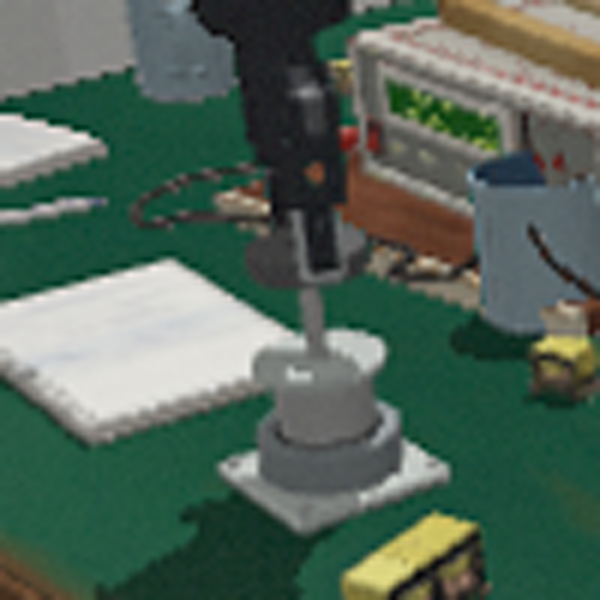

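Call:
servo_tool --commands '[{"linear":[0,0.0012,-0.002],"rot":[0,0,0],"fingers":0.055},{"linear":[0,0.0012,-0.008],"rot":[0,0,0],"fingers":0.055},{"linear":[0,0.0012,-0.015],"rot":[0,0,0],"fingers":0.055},{"linear":[0,0.0012,-0.022],"rot":[0,0,0],"fingers":0.055},{"linear":[0,0.0012,-0.029],"rot":[0,0,0],"fingers":0.055}]'

```text
clock: 6.83
position: [482.9, 336.3, 91.8]
tcp_rot: [-0.001, 0.193, 0.981, -0.002]
contact_force: [0.0, 0.2, -2.3]
width: 59.8
```

```bash
cat > sc.py <<'E'
from h import *
import sys
z=float(sys.argv[2]) if len(sys.argv)>2 else 90
im=cams.get_image('scene')[:,:,::-1]; p=proj([482,337,z],pose('scene'))[0]
u,v=map(int,p); cv2.imwrite(f'pics/{sys.argv[1]}.png',cv2.resize(im[v-40:v+40,u-40:u+40],(600,600),interpolation=cv2.INTER_CUBIC))
s=bot.get_state();print(s['clock'],s['position'].round(1),s['tcp_rot'].round(3),s['contact_force'].round(2),s['torque'].round(2))
E
python3 sc.py s3
```

```text
6.8833 [482.2 335.7  90.4] [-0.002  0.193  0.981 -0.002] [ 0.34 -0.73 -3.12] [-0.04  0.    0.02]
```

View pics/s3.png

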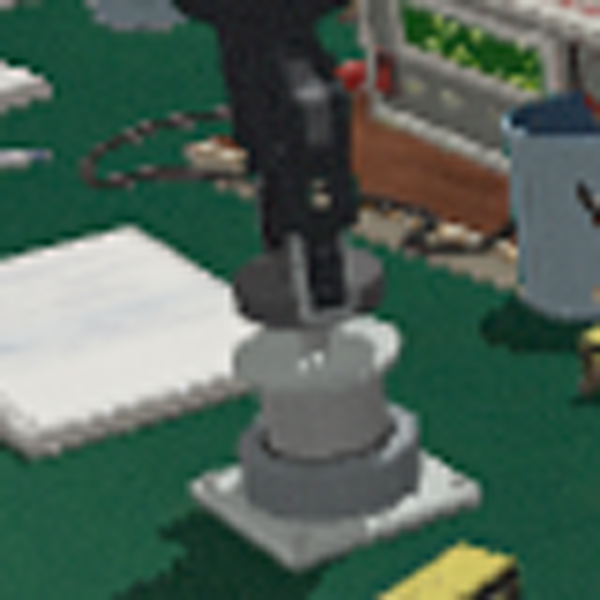

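Call:
servo_tool --commands '[{"linear":[0.0005,0.0005,-0.006],"rot":[0,0,0],"fingers":0.055},{"linear":[0.0005,0.0005,-0.012],"rot":[0,0,0],"fingers":0.055},{"linear":[0.0005,0.0005,-0.018],"rot":[0,0,0],"fingers":0.055},{"linear":[0.0005,0.0005,-0.023],"rot":[0,0,0],"fingers":0.055},{"linear":[0.0005,0.0005,-0.027],"rot":[0,0,0],"fingers":0.055}]'

```text
clock: 7.3
position: [482.6, 336.2, 62.8]
tcp_rot: [-0.002, 0.193, 0.981, -0.003]
contact_force: [-1.1, -0.1, -0.5]
width: 60.1
```

```bash
python3 sc.py s4 80; python3 sc.py s4 80
```

```text
7.35 [482.4 336.1  62.3] [-0.002  0.193  0.981 -0.003] [ 1.56  0.82 -0.72] [ 0.16 -0.16 -0.01]
7.4 [482.5 336.1  62.8] [-0.002  0.193  0.981 -0.003] [-0.39 -0.78  0.31] [-0.02  0.17  0.04]
```

View pics/s4.png

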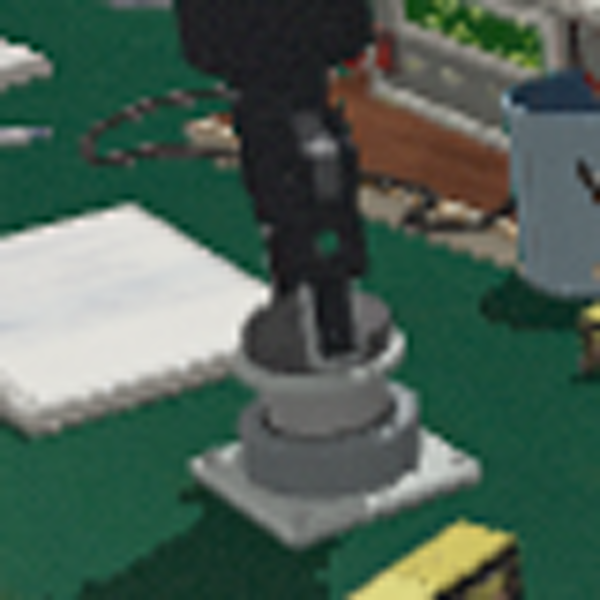

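Call:
servo_tool --commands '[{"linear":[0,0,-0.0015],"rot":[0,0,0],"fingers":0.055},{"linear":[0,0,-0.0028],"rot":[0,0,0],"fingers":0.055},{"linear":[0,0,-0.0028],"rot":[0,0,0],"fingers":0.064},{"linear":[0,0,-0.0028],"rot":[0,0,0],"fingers":0.068},{"linear":[0,0,-0.0028],"rot":[0,0,0],"fingers":0.075}]'

```text
clock: 7.82
position: [482.7, 336.2, 60.3]
tcp_rot: [-0.002, 0.193, 0.981, -0.002]
contact_force: [-0.2, -0.1, -0.1]
width: 74.9
```

Call:
servo_tool --commands '[{"linear":[0,0,0],"rot":[0,0,0],"fingers":0.08},{"linear":[0,0,0.004],"rot":[0,0,0],"fingers":0.085},{"linear":[0,0,0.02],"rot":[0,0,0],"fingers":0.085},{"linear":[0,0,0.05],"rot":[0,0,0],"fingers":0.085},{"linear":[0,0,0.085],"rot":[0,0,0],"fingers":0.085}]'

```text
clock: 8.23
position: [481.5, 335.3, 145.0]
tcp_rot: [-0.003, 0.193, 0.981, -0.004]
contact_force: [0.3, -0.2, 0.1]
width: 85.1
```

```bash
python3 sc.py s5 80; python3 look.py m3 482 337 74 31
```

```text
8.2833 [485.6 338.  153.1] [0.    0.194 0.981 0.001] [1.55 0.89 5.13] [ 0.03 -0.12 -0.01]
[485.9 338.3 151.1] 8.3333 0.064 [0.6  0.79 0.87]
pred px [250.6321794  198.46986339]
blob [251.9 176.2] [ 197  121  107  110 6381] [464.6 345.3  74. ]
```

View pics/s5.png

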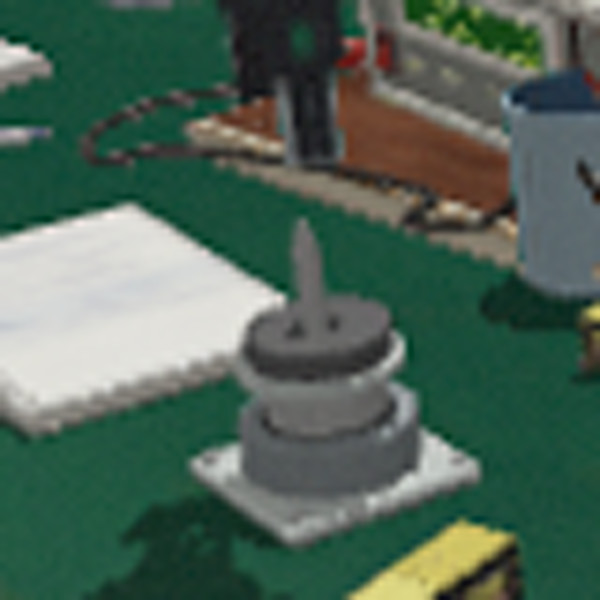

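View pics/m3c.png

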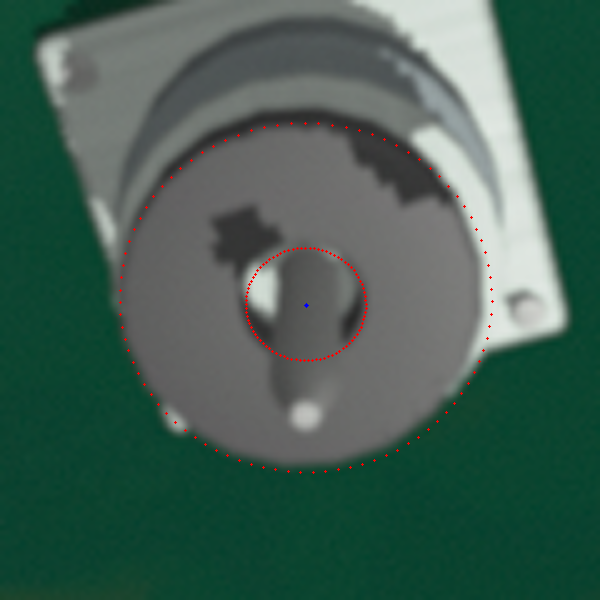

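Call:
servo_tool --commands '[{"linear":[-0.001,-0.02,0],"rot":[0,0,0],"fingers":0.085},{"linear":[-0.002,-0.058,0],"rot":[0,0,0],"fingers":0.085},{"linear":[-0.0035,-0.097,0],"rot":[0,0,0],"fingers":0.085},{"linear":[-0.005,-0.136,0],"rot":[0,0,0],"fingers":0.085},{"linear":[-0.006,-0.175,0],"rot":[0,0,0],"fingers":0.085}]'

```text
clock: 8.8
position: [477.5, 160.7, 147.8]
tcp_rot: [-0.001, 0.193, 0.981, -0.0]
contact_force: [0.9, 0.2, 0.5]
width: 85.1
```

Call:
servo_tool --commands '[{"linear":[-0.001,-0.039,0],"rot":[0,0,0],"fingers":0.085},{"linear":[-0.002,-0.078,0],"rot":[0,0,0],"fingers":0.085},{"linear":[-0.0035,-0.11,0],"rot":[0,0,0],"fingers":0.085},{"linear":[-0.005,-0.133,0],"rot":[0,0,0],"fingers":0.085},{"linear":[-0.006,-0.146,0],"rot":[0,0,0],"fingers":0.085}]'

```text
clock: 9.22
position: [470.2, 11.0, 147.2]
tcp_rot: [-0.001, 0.195, 0.981, -0.001]
contact_force: [-0.3, 0.6, 0.6]
width: 85.0
```

```bash
python3 look.py c52a 474.5 12.8 14 26;python3 look.py c52a 474.5 12.8 14 26
```

```text
[470.1   9.6 147.2] 9.2667 0.079 [ 0.09 -1.61  0.76]
pred px [259.17011078 185.33908178]
blob [259.4 185.6] [249 175  22  22 179] [474.9  12.9  14. ]
[470.9  13.9 147.3] 9.3667 0.035 [ 0.53 -0.13  0.63]
pred px [254.72510572 186.15927376]
blob [255.1 186.5] [244 176  23  22 187] [475.  13.  14.]
```

View pics/c52ac.png

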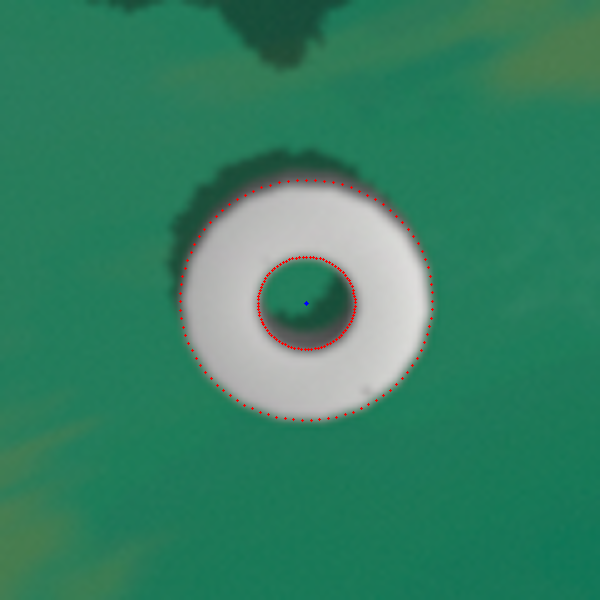

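Call:
servo_tool --commands '[{"linear":[0.002,-0.0005,-0.02],"rot":[0,0,0],"fingers":0.085},{"linear":[0.004,-0.001,-0.058],"rot":[0,0,0],"fingers":0.085},{"linear":[0.004,-0.001,-0.09],"rot":[0,0,0],"fingers":0.085},{"linear":[0.004,-0.001,-0.112],"rot":[0,0,0],"fingers":0.085},{"linear":[0.004,-0.001,-0.122],"rot":[0,0,0],"fingers":0.085}]'

```text
clock: 9.83
position: [473.2, 15.9, 22.4]
tcp_rot: [-0.004, 0.192, 0.981, -0.001]
contact_force: [-0.7, 0.8, 1.2]
width: 84.9
```

Call:
servo_tool --commands '[{"linear":[0.0017,-0.003,-0.007],"rot":[0,0,0],"fingers":0.085},{"linear":[0.0017,-0.003,-0.014],"rot":[0,0,0],"fingers":0.085},{"linear":[0.0017,-0.003,-0.019],"rot":[0,0,0],"fingers":0.085},{"linear":[0.0017,-0.003,-0.0204],"rot":[0,0,0],"fingers":0.075},{"linear":[0.0017,-0.003,-0.0204],"rot":[0,0,0],"fingers":0.065}]'

```text
clock: 10.25
position: [475.4, 13.0, 2.4]
tcp_rot: [-0.003, 0.192, 0.981, -0.001]
contact_force: [0.4, -0.5, -0.5]
width: 65.5
```

```bash
python3 look.py c52b 474.9 12.9 14 26
```

```text
[475.5  13.    2.6] 10.3 0.006 [-0.32  0.07  0.71]
pred px [253.49549564 260.0965099 ]
blob [254. 237.] [ 205  209   95   61 3519] [462.1  18.4  14. ]
```

View pics/c52b.png

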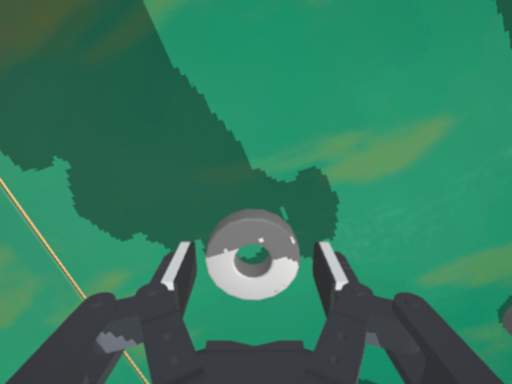

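Call:
servo_tool --commands '[{"linear":[-0.0005,0,0],"rot":[0,0,0],"fingers":0.045},{"linear":[-0.0005,0,0],"rot":[0,0,0],"fingers":0.045},{"linear":[-0.0005,0,0],"rot":[0,0,0],"fingers":0.045},{"linear":[-0.0005,0,0],"rot":[0,0,0],"fingers":0.045},{"linear":[-0.0005,0,0],"rot":[0,0,0],"fingers":0.045}]' --newtons 40

```text
clock: 10.77
position: [475.6, 13.0, 3.9]
tcp_rot: [-0.002, 0.192, 0.981, -0.0]
contact_force: [-2.6, 0.3, 10.4]
width: 49.7
```

Call:
servo_tool --commands '[{"linear":[0,0,0.003],"rot":[0,0,0],"fingers":0.045},{"linear":[0,0,0.015],"rot":[0,0,0],"fingers":0.045},{"linear":[0,0,0.045],"rot":[0,0,0],"fingers":0.045},{"linear":[0,0,0.08],"rot":[0,0,0],"fingers":0.045},{"linear":[0,0.005,0.115],"rot":[0,0,0],"fingers":0.045}]'

```text
clock: 11.18
position: [474.6, 16.9, 120.1]
tcp_rot: [-0.003, 0.193, 0.981, -0.001]
contact_force: [1.5, 0.6, -0.8]
width: 49.5
```

Call:
servo_tool --commands '[{"linear":[0.001,0.03,0.01],"rot":[0,0,0],"fingers":0.045},{"linear":[0.002,0.066,0.02],"rot":[0,0,0],"fingers":0.045},{"linear":[0.003,0.103,0.03],"rot":[0,0,0],"fingers":0.045},{"linear":[0.004,0.14,0.03],"rot":[0,0,0],"fingers":0.045},{"linear":[0.005,0.177,0.03],"rot":[0,0,0],"fingers":0.045}]'

```text
clock: 11.6
position: [479.6, 195.8, 151.4]
tcp_rot: [-0.002, 0.193, 0.981, 0.0]
contact_force: [1.2, -0.6, -1.0]
width: 49.7
```

Call:
servo_tool --commands '[{"linear":[0.001,0.036,0],"rot":[0,0,0],"fingers":0.045},{"linear":[0.002,0.072,0],"rot":[0,0,0],"fingers":0.045},{"linear":[0.003,0.105,0],"rot":[0,0,0],"fingers":0.045},{"linear":[0.003,0.128,0],"rot":[0,0,0],"fingers":0.045},{"linear":[0.003,0.14,0],"rot":[0,0,0],"fingers":0.045}]'

```text
clock: 12.02
position: [481.5, 339.8, 151.5]
tcp_rot: [-0.002, 0.191, 0.982, 0.001]
contact_force: [-0.6, 0.7, -1.7]
width: 49.1
```

```bash
python3 sc.py s6 110; python3 sc.py s6 110
```

```text
12.0667 [481.5 340.7 151.5] [-0.002  0.19   0.982  0.001] [ 0.71  2.19 -0.83] [ 0.15 -0.04  0.03]
12.1167 [481.9 337.8 151.3] [-0.002  0.191  0.982  0.   ] [ 0.29 -0.37 -1.82] [-0.02 -0.    0.02]
```

View pics/s6.png

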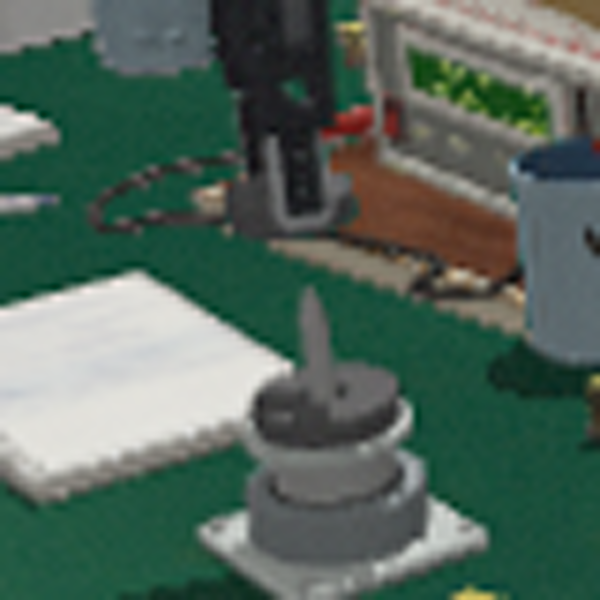

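Call:
servo_tool --commands '[{"linear":[0.0008,0.0005,-0.004],"rot":[0,0,0],"fingers":0.045},{"linear":[0.0008,0.0005,-0.012],"rot":[0,0,0],"fingers":0.045},{"linear":[0.0008,0.0005,-0.019],"rot":[0,0,0],"fingers":0.045},{"linear":[0.0008,0.0005,-0.023],"rot":[0,0,0],"fingers":0.045},{"linear":[0.0008,0.0005,-0.024],"rot":[0,0,0],"fingers":0.045}]'

```text
clock: 12.53
position: [482.2, 336.7, 126.0]
tcp_rot: [-0.003, 0.192, 0.981, -0.001]
contact_force: [-0.1, 0.4, -0.5]
width: 49.3
```

```bash
python3 sc.py s7 110; python3 look.py m4 482.3 337 118 26
```

```text
12.5833 [482.3 337.1 126.3] [-0.003  0.192  0.981 -0.001] [ 0.08 -0.31 -1.27] [ 0.02 -0.02 -0.03]
[482.6 337.5 126.9] 12.6333 0.012 [ 0.33 -0.44 -1.82]
pred px [253.23318865 242.41318919]
blob [253.9 245.4] [243 242  23   7 115] [484.3 336.6 118. ]
```

View pics/s7.png

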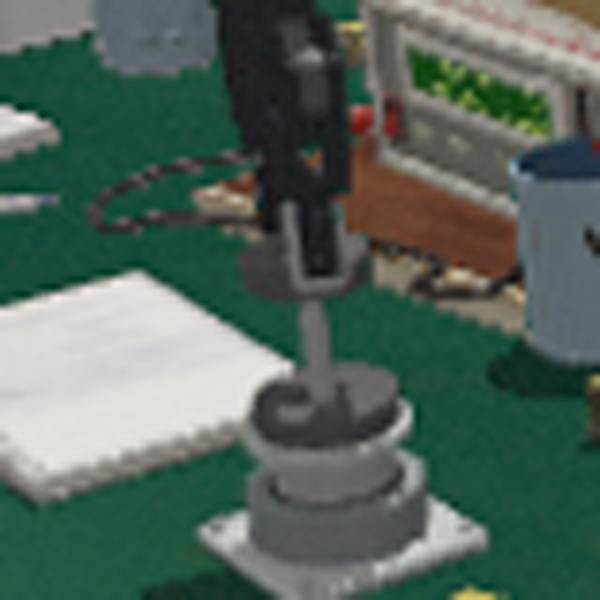

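View pics/m4.png

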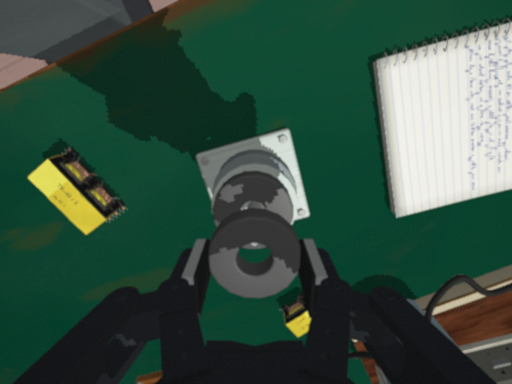

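Call:
servo_tool --commands '[{"linear":[0,-0.0005,-0.005],"rot":[0,0,0],"fingers":0.045},{"linear":[0,-0.0005,-0.014],"rot":[0,0,0],"fingers":0.045},{"linear":[0,-0.0005,-0.024],"rot":[0,0,0],"fingers":0.045},{"linear":[0,-0.0005,-0.034],"rot":[0,0,0],"fingers":0.045},{"linear":[0,-0.0005,-0.041],"rot":[0,0,0],"fingers":0.045}]'

```text
clock: 13.1
position: [482.0, 337.0, 84.4]
tcp_rot: [-0.003, 0.191, 0.982, -0.001]
contact_force: [-1.2, -0.3, -1.8]
width: 49.5
```

```bash
python3 sc.py s8 80
```

```text
13.15 [481.4 336.5  83.3] [-0.004  0.191  0.982 -0.001] [-0.49 -0.54 -1.97] [-0.03  0.02 -0.03]
```

View pics/s8.png

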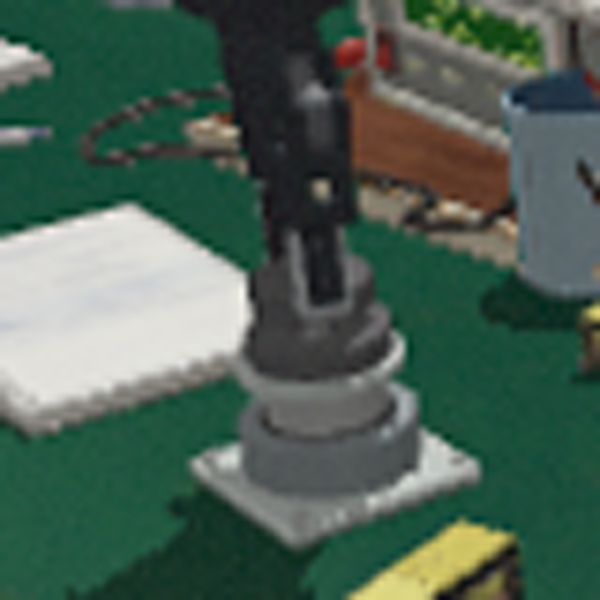

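Descend to TCP ≈70 and settle.

Call:
servo_tool --commands '[{"linear":[0.0007,0.0002,-0.003],"rot":[0,0,0],"fingers":0.045},{"linear":[0.0007,0.0002,-0.006],"rot":[0,0,0],"fingers":0.045},{"linear":[0.0007,0.0002,-0.009],"rot":[0,0,0],"fingers":0.045},{"linear":[0.0007,0.0002,-0.012],"rot":[0,0,0],"fingers":0.045},{"linear":[0.0007,0.0002,-0.0135],"rot":[0,0,0],"fingers":0.045}]'

```text
clock: 13.57
position: [482.3, 336.8, 69.7]
tcp_rot: [-0.003, 0.191, 0.982, -0.001]
contact_force: [-1.0, -0.7, -0.2]
width: 49.4
```

```bash
python3 sc.py s9 80;python3 sc.py s9 80
```

```text
13.6167 [482.2 336.8  69.6] [-0.004  0.191  0.982 -0.001] [ 1.    0.18 -0.86] [-0.01 -0.06  0.01]
13.6667 [482.2 336.8  69.8] [-0.004  0.191  0.982 -0.001] [-0.06 -0.81 -0.81] [-0.02  0.03  0.01]
```

View pics/s9.png

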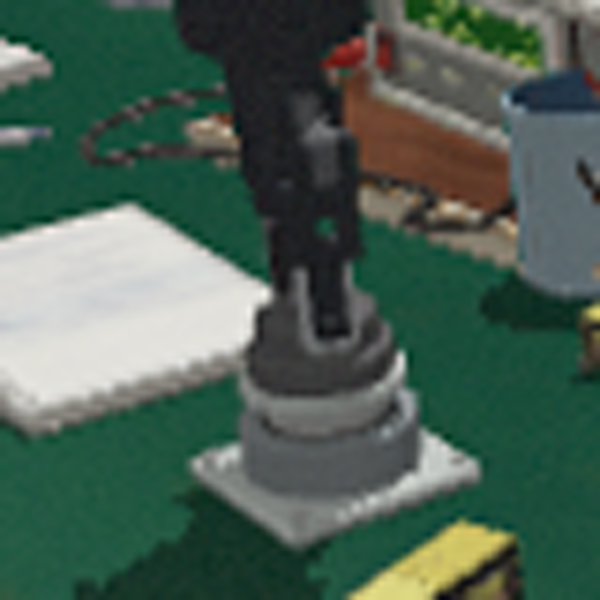

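Call:
servo_tool --commands '[{"linear":[0,0,-0.0012],"rot":[0,0,0],"fingers":0.045},{"linear":[0,0,-0.002],"rot":[0,0,0],"fingers":0.045},{"linear":[0,0,-0.002],"rot":[0,0,0],"fingers":0.054},{"linear":[0,0,-0.002],"rot":[0,0,0],"fingers":0.06},{"linear":[0,0,-0.002],"rot":[0,0,0],"fingers":0.07}]'

```text
clock: 14.08
position: [482.4, 336.9, 68.0]
tcp_rot: [-0.003, 0.191, 0.982, -0.001]
contact_force: [0.4, 0.0, 0.2]
width: 69.3
```

Call:
servo_tool --commands '[{"linear":[0,0,0],"rot":[0,0,0],"fingers":0.078},{"linear":[0,0,0.004],"rot":[0,0,0],"fingers":0.085},{"linear":[0,0,0.02],"rot":[0,0,0],"fingers":0.085},{"linear":[0,0,0.05],"rot":[0,0,0],"fingers":0.085},{"linear":[0,0,0.08],"rot":[0,0,0],"fingers":0.085}]'

```text
clock: 14.5
position: [481.7, 336.3, 148.3]
tcp_rot: [-0.004, 0.191, 0.982, -0.002]
contact_force: [0.0, 0.4, 0.5]
width: 84.9
```

```bash
python3 sc.py s10 80; python3 look.py m5 482 337 80 26
```

```text
14.55 [485.2 338.6 155.1] [-0.001  0.192  0.981  0.002] [1.6  1.34 4.35] [ 0.08 -0.18 -0.05]
[485.3 338.8 153.2] 14.6 0.054 [0.6  0.61 0.42]
pred px [250.27254709 201.26611607]
blob [251.4 175.5] [ 197  123  106  105 5436] [462.  346.2  80. ]
```

View pics/s10.png

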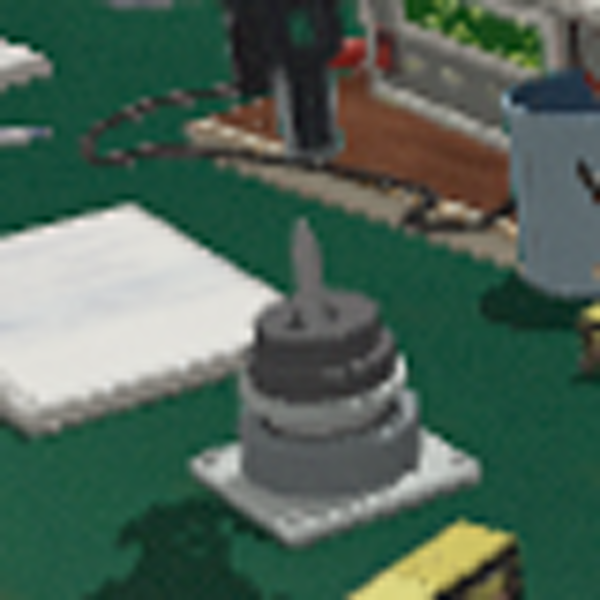

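View pics/m5c.png

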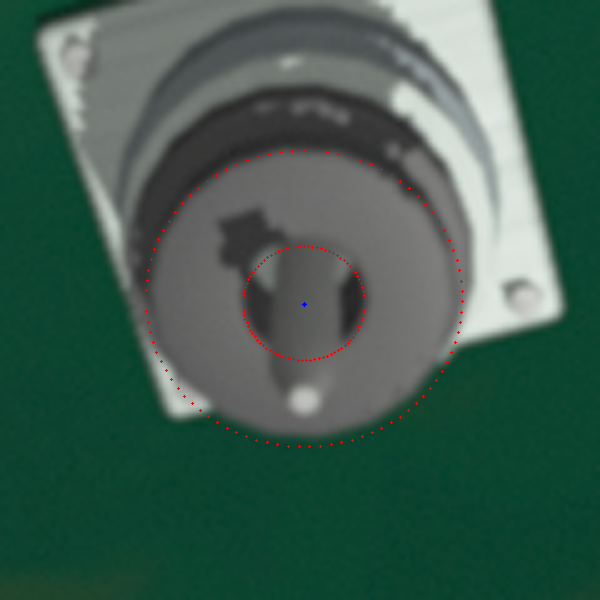

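Call:
servo_tool --commands '[{"linear":[-0.001,-0.02,0],"rot":[0,0,0],"fingers":0.085},{"linear":[-0.002,-0.058,0],"rot":[0,0,0],"fingers":0.085},{"linear":[-0.002,-0.097,0],"rot":[0,0,0],"fingers":0.085},{"linear":[-0.003,-0.136,0],"rot":[0,0,0],"fingers":0.085},{"linear":[-0.003,-0.175,0],"rot":[0,0,0],"fingers":0.085}]'

```text
clock: 15.07
position: [480.0, 161.2, 150.2]
tcp_rot: [-0.002, 0.191, 0.982, 0.001]
contact_force: [1.5, -0.4, 0.5]
width: 85.0
```

Call:
servo_tool --commands '[{"linear":[0,-0.039,0],"rot":[0,0,0],"fingers":0.085},{"linear":[0,-0.078,0],"rot":[0,0,0],"fingers":0.085},{"linear":[0,-0.117,0],"rot":[0,0,0],"fingers":0.085},{"linear":[0,-0.156,0],"rot":[0,0,0],"fingers":0.085},{"linear":[0,-0.195,0],"rot":[0,0,0],"fingers":0.085}]'

```text
clock: 15.48
position: [479.0, -35.6, 149.7]
tcp_rot: [-0.003, 0.191, 0.982, 0.001]
contact_force: [1.4, 1.4, -0.5]
width: 85.1
```

Call:
servo_tool --commands '[{"linear":[0,-0.039,0],"rot":[0,0,0],"fingers":0.085},{"linear":[0,-0.078,0],"rot":[0,0,0],"fingers":0.085},{"linear":[0,-0.117,0],"rot":[0,0,0],"fingers":0.085},{"linear":[0,-0.156,0],"rot":[0,0,0],"fingers":0.085},{"linear":[0,-0.195,0],"rot":[0,0,0],"fingers":0.085}]'

```text
clock: 15.9
position: [478.1, -232.2, 149.1]
tcp_rot: [-0.003, 0.191, 0.982, 0.001]
contact_force: [1.6, 0.6, 0.7]
width: 85.0
```

Remaining (-6.5, -119.4).

Call:
servo_tool --commands '[{"linear":[-0.002,-0.038,0],"rot":[0,0,0],"fingers":0.085},{"linear":[-0.004,-0.07,0],"rot":[0,0,0],"fingers":0.085},{"linear":[-0.005,-0.095,0],"rot":[0,0,0],"fingers":0.085},{"linear":[-0.006,-0.112,0],"rot":[0,0,0],"fingers":0.085},{"linear":[-0.0065,-0.1194,0],"rot":[0,0,0],"fingers":0.085}]'

```text
clock: 16.32
position: [470.0, -354.6, 148.4]
tcp_rot: [-0.004, 0.193, 0.981, 0.0]
contact_force: [0.0, 0.2, -0.6]
width: 85.2
```

```bash
python3 look.py c42a 471.6 -351.6 14 21;python3 look.py c42a 471.6 -351.6 14 21
```

```text
[ 470.1 -354.5  148.4] 16.3667 0.042 [ 0.43 -1.21  0.07]
pred px [257.51624701 183.22679095]
blob [256.5 182.7] [237 163  40  40 803] [ 470.7 -352.3   14. ]
[ 471.3 -350.9  148.3] 16.4667 0.027 [ 0.39  0.96 -0.03]
pred px [253.54636752 183.64636556]
blob [252.6 183.2] [233 164  40  40 844] [ 470.8 -352.3   14. ]
```

View pics/c42ac.png

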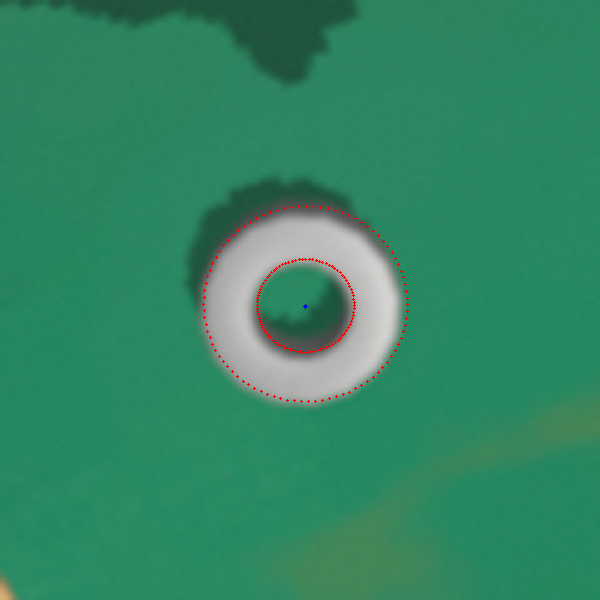

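View pics/c42a.png

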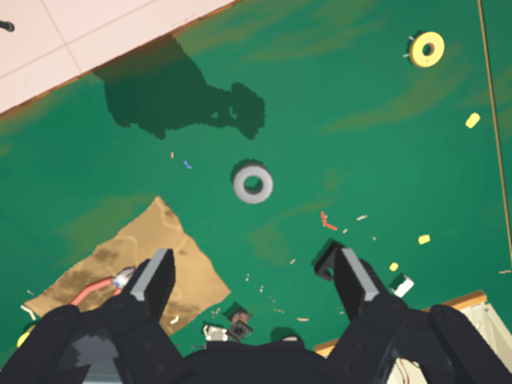

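Call:
servo_tool --commands '[{"linear":[0,-0.0013,-0.02],"rot":[0,0,0],"fingers":0.085},{"linear":[0,-0.0013,-0.058],"rot":[0,0,0],"fingers":0.085},{"linear":[0,-0.0013,-0.09],"rot":[0,0,0],"fingers":0.08},{"linear":[0,-0.0013,-0.112],"rot":[0,0,0],"fingers":0.075},{"linear":[0,-0.0013,-0.122],"rot":[0,0,0],"fingers":0.07}]'

```text
clock: 16.93
position: [470.7, -347.6, 23.3]
tcp_rot: [-0.006, 0.189, 0.982, 0.003]
contact_force: [0.1, -0.1, 0.7]
width: 69.9
```

Call:
servo_tool --commands '[{"linear":[0.0004,-0.0046,-0.007],"rot":[0,0,0],"fingers":0.065},{"linear":[0.0004,-0.0046,-0.014],"rot":[0,0,0],"fingers":0.06},{"linear":[0.0004,-0.0046,-0.019],"rot":[0,0,0],"fingers":0.06},{"linear":[0.0004,-0.0046,-0.0205],"rot":[0,0,0],"fingers":0.06},{"linear":[0.0004,-0.0046,-0.0205],"rot":[0,0,0],"fingers":0.055}]'

```text
clock: 17.35
position: [471.5, -352.4, 3.2]
tcp_rot: [-0.006, 0.189, 0.982, 0.003]
contact_force: [0.1, -0.1, -1.1]
width: 54.9
```

```bash
python3 look.py c42b 471.2 -352.2 14 21
python3 - <<'E'
from h import *
s=bot.get_state(); R=quat(s['tcp_rot']); print(R[:,2].round(4), 'fix rotvec deg',np.degrees(np.cross(R[:,2],[0,0,-1])).round(2))
E
```

```text
[ 471.6 -352.5    3.5] 17.4 0.005 [ 0.35  0.16 -0.45]
pred px [254.47552487 259.24437216]
blob [253.8 245. ] [ 217  219   75   51 2315] [ 463.  -349.3   14. ]
[-0.0099  0.0073 -0.9999] fix rotvec deg [-0.42 -0.57 -0.  ]
```

View pics/c42b.png

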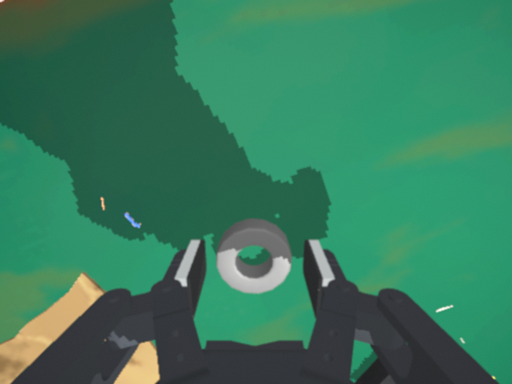

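Correct the slight tilt, settle, then close.

Call:
servo_tool --commands '[{"linear":[-0.0003,0.0002,0],"rot":[-0.4,-0.6,0],"fingers":0.055},{"linear":[-0.0003,0.0002,0],"rot":[-0.4,-0.6,0],"fingers":0.05},{"linear":[-0.0003,0.0002,0],"rot":[-0.4,-0.6,0],"fingers":0.035},{"linear":[-0.0003,0.0002,0],"rot":[-0.4,-0.6,0],"fingers":0.035},{"linear":[-0.0003,0.0002,0],"rot":[-0.4,-0.6,0],"fingers":0.035}]' --newtons 35

```text
clock: 17.87
position: [471.3, -352.5, 4.4]
tcp_rot: [0.0, 0.189, 0.982, 0.0]
contact_force: [-1.9, 2.1, 6.3]
width: 40.0
```

Call:
servo_tool --commands '[{"linear":[0,0,0.003],"rot":[0,0,0],"fingers":0.035},{"linear":[0,0,0.015],"rot":[0,0,0],"fingers":0.035},{"linear":[0,0,0.045],"rot":[0,0,0],"fingers":0.035},{"linear":[0,0,0.08],"rot":[0,0,0],"fingers":0.035},{"linear":[0,0.005,0.115],"rot":[0,0,0],"fingers":0.035}]'

```text
clock: 18.28
position: [470.5, -348.3, 121.1]
tcp_rot: [-0.0, 0.19, 0.982, -0.0]
contact_force: [0.9, 0.0, 0.8]
width: 39.9
```

Call:
servo_tool --commands '[{"linear":[0.001,0.03,0.01],"rot":[0,0,0],"fingers":0.035},{"linear":[0.001,0.066,0.02],"rot":[0,0,0],"fingers":0.035},{"linear":[0.002,0.103,0.03],"rot":[0,0,0],"fingers":0.035},{"linear":[0.003,0.14,0.03],"rot":[0,0,0],"fingers":0.035},{"linear":[0.003,0.177,0.03],"rot":[0,0,0],"fingers":0.035}]'

```text
clock: 18.7
position: [473.9, -169.9, 152.8]
tcp_rot: [0.001, 0.19, 0.982, 0.0]
contact_force: [0.4, 0.4, -0.8]
width: 39.5
```

Call:
servo_tool --commands '[{"linear":[0.001,0.038,0],"rot":[0,0,0],"fingers":0.035},{"linear":[0.002,0.076,0],"rot":[0,0,0],"fingers":0.035},{"linear":[0.002,0.114,0],"rot":[0,0,0],"fingers":0.035},{"linear":[0.003,0.152,0],"rot":[0,0,0],"fingers":0.035},{"linear":[0.004,0.19,0],"rot":[0,0,0],"fingers":0.035}]'

```text
clock: 19.12
position: [477.6, 21.8, 153.8]
tcp_rot: [0.002, 0.19, 0.982, 0.0]
contact_force: [0.5, 0.6, -0.4]
width: 39.8
```

Call:
servo_tool --commands '[{"linear":[0.001,0.038,0],"rot":[0,0,0],"fingers":0.035},{"linear":[0.002,0.076,0],"rot":[0,0,0],"fingers":0.035},{"linear":[0.002,0.114,0],"rot":[0,0,0],"fingers":0.035},{"linear":[0.003,0.152,0],"rot":[0,0,0],"fingers":0.035},{"linear":[0.004,0.19,0],"rot":[0,0,0],"fingers":0.035}]'

```text
clock: 19.53
position: [481.4, 213.5, 154.8]
tcp_rot: [0.002, 0.19, 0.982, 0.001]
contact_force: [0.2, 0.0, -0.9]
width: 39.9
```

Remaining (+1.4, +123.1, −4).

Call:
servo_tool --commands '[{"linear":[0.0005,0.038,-0.001],"rot":[0,0,0],"fingers":0.035},{"linear":[0.001,0.072,-0.002],"rot":[0,0,0],"fingers":0.035},{"linear":[0.0014,0.1,-0.004],"rot":[0,0,0],"fingers":0.035},{"linear":[0.0014,0.116,-0.004],"rot":[0,0,0],"fingers":0.035},{"linear":[0.0014,0.1231,-0.004],"rot":[0,0,0],"fingers":0.035}]'

```text
clock: 19.95
position: [482.2, 339.4, 151.2]
tcp_rot: [0.002, 0.189, 0.982, 0.001]
contact_force: [-0.2, -0.3, -0.4]
width: 40.0
```

Call:
servo_tool --commands '[{"linear":[0,-0.002,0],"rot":[0,0,0],"fingers":0.035},{"linear":[0,-0.002,-0.004],"rot":[0,0,0],"fingers":0.035},{"linear":[0,-0.002,-0.012],"rot":[0,0,0],"fingers":0.035},{"linear":[0,-0.002,-0.019],"rot":[0,0,0],"fingers":0.035},{"linear":[0,-0.002,-0.022],"rot":[0,0,0],"fingers":0.035}]'

```text
clock: 20.37
position: [481.8, 335.2, 127.7]
tcp_rot: [0.002, 0.19, 0.982, 0.0]
contact_force: [-1.1, -0.6, -1.6]
width: 40.2
```

```bash
python3 sc.py s11 110; python3 look.py m6 482.5 337 118 21
```

```text
20.4167 [481.6 335.5 127.5] [0.002 0.189 0.982 0.   ] [ 0.35  0.21 -1.02] [-0.01 -0.04 -0.  ]
[481.8 335.9 128.1] 20.4667 0.021 [ 0.88 -0.14  0.28]
pred px [256.18760637 241.7925426 ]
blob [227.9 258. ] [219 246  21  24 419] [486.6 316.3 118. ]
```

View pics/s11.png

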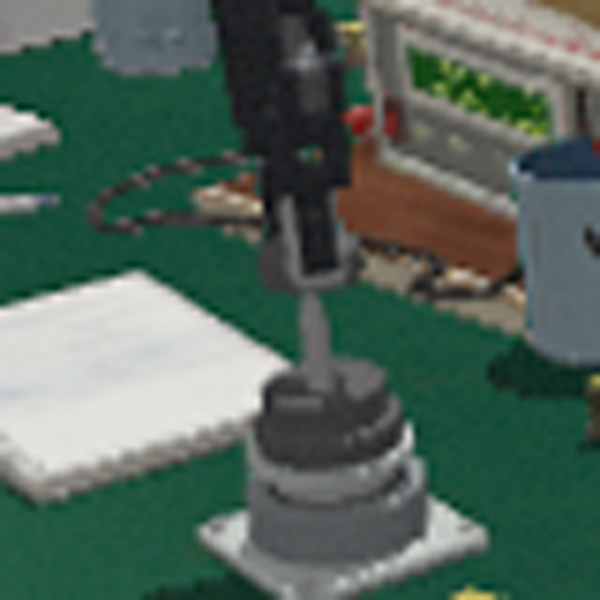

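View pics/m6c.png

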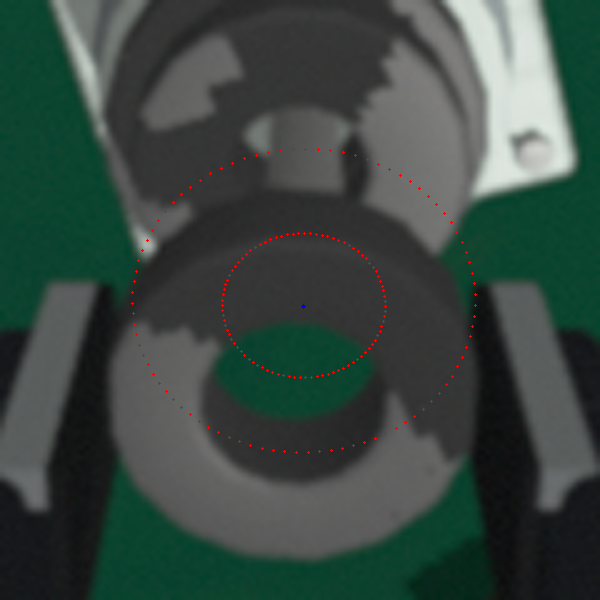

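Call:
servo_tool --commands '[{"linear":[0.0011,0.001,-0.002],"rot":[0,0,0],"fingers":0.035},{"linear":[0.0011,0.001,-0.01],"rot":[0,0,0],"fingers":0.035},{"linear":[0.0011,0.001,-0.019],"rot":[0,0,0],"fingers":0.035},{"linear":[0.0011,0.001,-0.028],"rot":[0,0,0],"fingers":0.035},{"linear":[0.0011,0.001,-0.034],"rot":[0,0,0],"fingers":0.035}]'

```text
clock: 20.93
position: [482.5, 337.1, 93.0]
tcp_rot: [0.001, 0.189, 0.982, 0.0]
contact_force: [-1.1, -1.4, -0.9]
width: 39.7
```

Call:
servo_tool --commands '[{"linear":[0.0005,0,-0.003],"rot":[0,0,0],"fingers":0.035},{"linear":[0.0005,0,-0.006],"rot":[0,0,0],"fingers":0.035},{"linear":[0.0005,0,-0.009],"rot":[0,0,0],"fingers":0.035},{"linear":[0.0005,0,-0.012],"rot":[0,0,0],"fingers":0.035},{"linear":[0.0005,0,-0.014],"rot":[0,0,0],"fingers":0.035}]'

```text
clock: 21.35
position: [483.2, 337.1, 78.9]
tcp_rot: [0.002, 0.189, 0.982, 0.0]
contact_force: [0.2, -0.4, 0.4]
width: 40.3
```

```bash
python3 sc.py s12 85;python3 sc.py s12 85
```

```text
21.4 [483.  337.   78.6] [ 0.001  0.189  0.982 -0.   ] [-0.25 -0.01 -1.41] [-0.   -0.07 -0.02]
21.45 [483.  337.1  78.9] [ 0.001  0.189  0.982 -0.   ] [-0.18  0.03  0.25] [-0.06  0.02 -0.01]
```

View pics/s12.png

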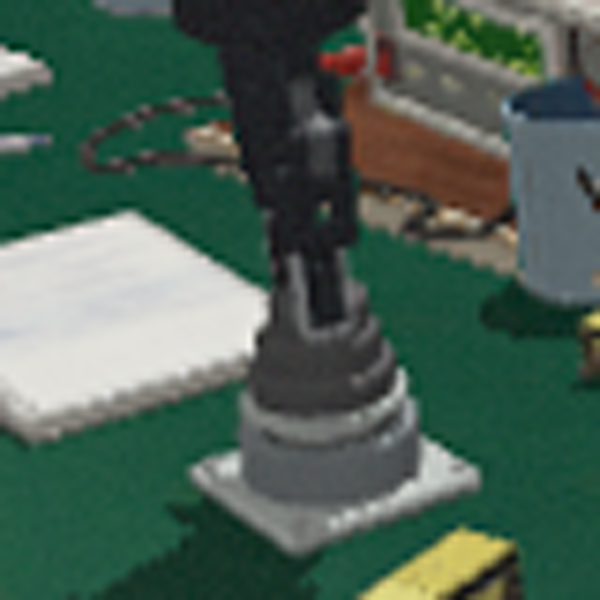

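Call:
servo_tool --commands '[{"linear":[0,0,-0.0012],"rot":[0,0,0],"fingers":0.035},{"linear":[0,0,-0.002],"rot":[0,0,0],"fingers":0.035},{"linear":[0,0,-0.002],"rot":[0,0,0],"fingers":0.045},{"linear":[0,0,-0.002],"rot":[0,0,0],"fingers":0.05},{"linear":[0,0,-0.002],"rot":[0,0,0],"fingers":0.06}]'

```text
clock: 21.87
position: [483.1, 337.1, 77.0]
tcp_rot: [0.001, 0.189, 0.982, 0.0]
contact_force: [1.3, -0.3, 0.3]
width: 59.9
```

Call:
servo_tool --commands '[{"linear":[0,0,0],"rot":[0,0,0],"fingers":0.075},{"linear":[0,0,0.004],"rot":[0,0,0],"fingers":0.085},{"linear":[0,0,0.02],"rot":[0,0,0],"fingers":0.085},{"linear":[0,0,0.045],"rot":[0,0,0],"fingers":0.085},{"linear":[0,0,0.07],"rot":[0,0,0],"fingers":0.085}]'

```text
clock: 22.28
position: [482.6, 336.7, 147.5]
tcp_rot: [0.001, 0.189, 0.982, -0.001]
contact_force: [0.3, 0.8, 0.5]
width: 85.3
```

```bash
python3 sc.py s13 80; python3 look.py m7 482 337 89 21
```

```text
22.3333 [485.4 338.6 153. ] [0.004 0.189 0.982 0.003] [1.77 0.21 2.76] [ 0.   -0.11 -0.05]
[485.5 338.7 151.4] 22.3833 0.047 [0.87 0.28 0.34]
pred px [249.88576973 205.24060171]
blob [250.9 175.2] [ 197  121  105  109 4995] [459.6 346.9  89. ]
```

View pics/s13.png

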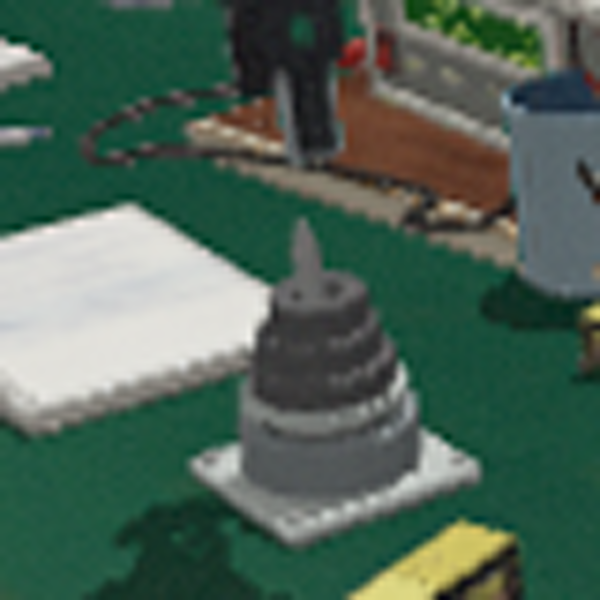

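View pics/m7c.png

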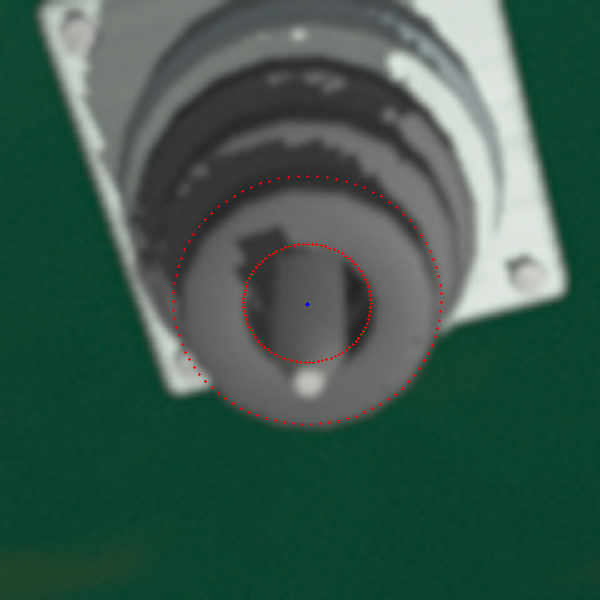

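Call:
servo_tool --commands '[{"linear":[0.01,-0.018,0],"rot":[0,0,0],"fingers":0.085},{"linear":[0.028,-0.05,0],"rot":[0,0,0],"fingers":0.085},{"linear":[0.046,-0.082,0],"rot":[0,0,0],"fingers":0.085},{"linear":[0.062,-0.11,0],"rot":[0,0,0],"fingers":0.085},{"linear":[0.076,-0.135,0],"rot":[0,0,0],"fingers":0.085}]'

```text
clock: 22.85
position: [560.8, 200.5, 148.7]
tcp_rot: [0.003, 0.19, 0.982, 0.001]
contact_force: [-0.4, -1.0, -0.3]
width: 85.0
```

Call:
servo_tool --commands '[{"linear":[0.014,-0.024,0],"rot":[0,0,0],"fingers":0.085},{"linear":[0.021,-0.036,0],"rot":[0,0,0],"fingers":0.085},{"linear":[0.027,-0.046,0],"rot":[0,0,0],"fingers":0.085},{"linear":[0.027,-0.046,0],"rot":[0,0,0],"fingers":0.085},{"linear":[0.027,-0.046,0],"rot":[0,0,0],"fingers":0.085}]'

```text
clock: 23.27
position: [587.3, 155.5, 148.3]
tcp_rot: [0.002, 0.189, 0.982, 0.002]
contact_force: [-0.3, 0.8, -0.2]
width: 84.8
```

```bash
python3 look.py c32a 586.6 158.6 14 16;python3 look.py c32a 586.6 158.6 14 16
```

```text
[586.9 156.5 148.3] 23.3167 0.015 [-0.76  0.48 -0.7 ]
pred px [255.43190983 180.66697853]
blob [258.2 185.9] [246 172  22  21 157] [592.9 159.2  14. ]
[586.9 156.8 148.5] 23.4167 0.007 [ 0.05 -0.57 -0.31]
pred px [255.13086083 180.72323319]
blob [253.1 180.8] [240 165  30  31 354] [585.9 156.6  14. ]
```

View pics/c32ac.png

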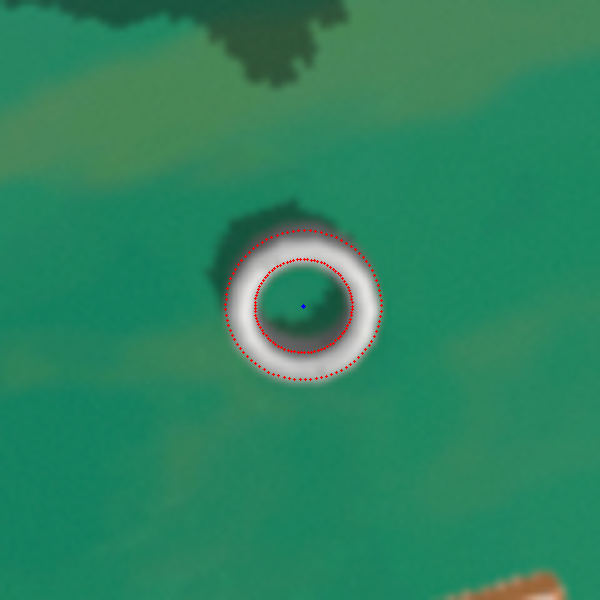

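View pics/c32a.png

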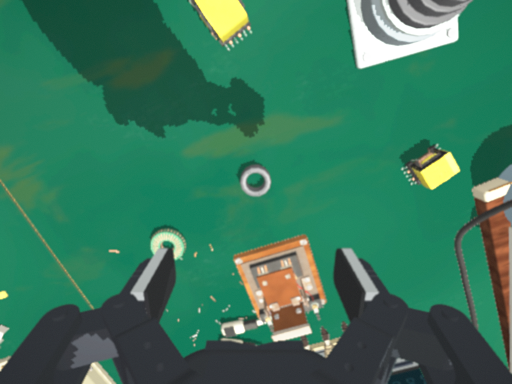

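Call:
servo_tool --commands '[{"linear":[0,0.0012,-0.02],"rot":[0,0,0],"fingers":0.075},{"linear":[0,0.0012,-0.058],"rot":[0,0,0],"fingers":0.07},{"linear":[0,0.0012,-0.09],"rot":[0,0,0],"fingers":0.06},{"linear":[0,0.0012,-0.112],"rot":[0,0,0],"fingers":0.055},{"linear":[0,0.0012,-0.122],"rot":[0,0,0],"fingers":0.055}]'

```text
clock: 23.88
position: [584.4, 158.6, 23.3]
tcp_rot: [-0.0, 0.187, 0.982, 0.001]
contact_force: [-0.7, -1.1, -0.0]
width: 55.3
```

Call:
servo_tool --commands '[{"linear":[0.0026,0,-0.007],"rot":[0,0,0],"fingers":0.055},{"linear":[0.0026,0,-0.014],"rot":[0,0,0],"fingers":0.05},{"linear":[0.0026,0,-0.0185],"rot":[0,0,0],"fingers":0.05},{"linear":[0.0026,0,-0.02],"rot":[0,0,0],"fingers":0.045},{"linear":[0.0026,0,-0.02],"rot":[0,0,0],"fingers":0.045}]'

```text
clock: 24.3
position: [587.4, 158.8, 3.9]
tcp_rot: [0.0, 0.187, 0.982, 0.001]
contact_force: [-0.6, -0.2, -0.5]
width: 45.2
```

```bash
python3 look.py c32b 587 158.4 14 16
```

```text
[587.6 158.7   4.1] 24.35 0.005 [-0.36  0.69  1.31]
pred px [253.27274315 258.82825079]
blob [255.1 245.8] [ 225  225   57   45 1435] [579.9 162.3  14. ]
```

View pics/c32b.png

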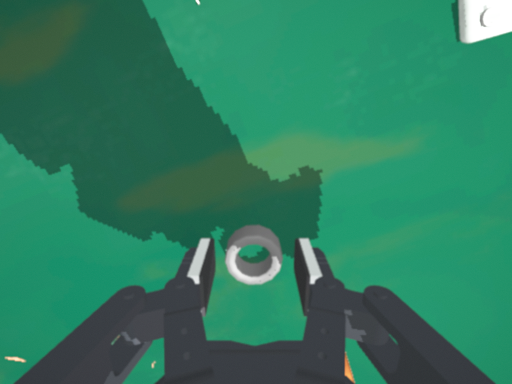

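View pics/c32bc.png

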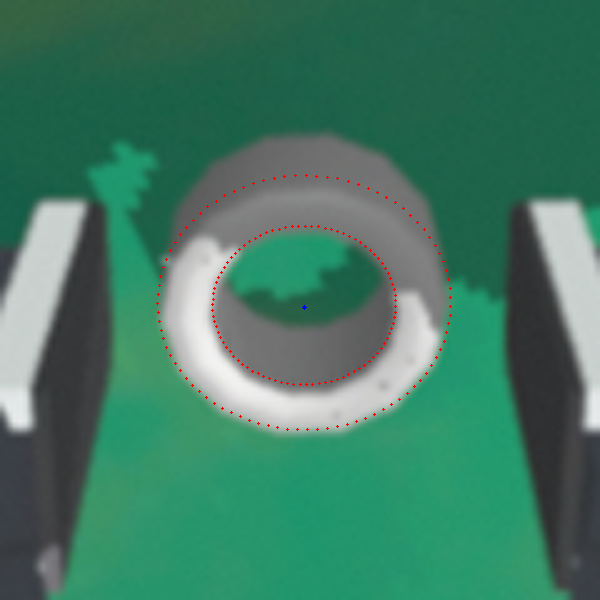

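Call:
servo_tool --commands '[{"linear":[-0.0003,-0.0002,0],"rot":[0,0,0],"fingers":0.026},{"linear":[-0.0003,-0.0002,0],"rot":[0,0,0],"fingers":0.026},{"linear":[-0.0003,-0.0002,0],"rot":[0,0,0],"fingers":0.026},{"linear":[-0.0003,-0.0002,0],"rot":[0,0,0],"fingers":0.026},{"linear":[-0.0003,-0.0002,0],"rot":[0,0,0],"fingers":0.026}]' --newtons 30

```text
clock: 24.82
position: [587.8, 158.7, 5.3]
tcp_rot: [0.001, 0.187, 0.982, 0.001]
contact_force: [-2.1, -0.5, 6.0]
width: 30.3
```

Call:
servo_tool --commands '[{"linear":[0,0,0.003],"rot":[0,0,0],"fingers":0.026},{"linear":[0,0,0.015],"rot":[0,0,0],"fingers":0.026},{"linear":[0,0,0.045],"rot":[0,0,0],"fingers":0.026},{"linear":[0,0,0.08],"rot":[0,0,0],"fingers":0.026},{"linear":[0,0,0.115],"rot":[0,0,0],"fingers":0.026}]'

```text
clock: 25.23
position: [587.3, 158.3, 121.9]
tcp_rot: [0.001, 0.188, 0.982, 0.001]
contact_force: [0.5, 1.1, -1.0]
width: 30.0
```

Call:
servo_tool --commands '[{"linear":[-0.012,0.021,0.012],"rot":[0,0,0],"fingers":0.026},{"linear":[-0.029,0.05,0.024],"rot":[0,0,0],"fingers":0.026},{"linear":[-0.046,0.079,0.03],"rot":[0,0,0],"fingers":0.026},{"linear":[-0.062,0.107,0.03],"rot":[0,0,0],"fingers":0.026},{"linear":[-0.077,0.132,0.03],"rot":[0,0,0],"fingers":0.026}]'

```text
clock: 25.65
position: [509.5, 292.4, 153.7]
tcp_rot: [0.001, 0.187, 0.982, 0.002]
contact_force: [0.5, 0.5, 0.0]
width: 30.1
```

Call:
servo_tool --commands '[{"linear":[-0.012,0.02,-0.001],"rot":[0,0,0],"fingers":0.026},{"linear":[-0.02,0.034,-0.001],"rot":[0,0,0],"fingers":0.026},{"linear":[-0.025,0.0435,-0.001],"rot":[0,0,0],"fingers":0.026},{"linear":[-0.026,0.0445,-0.001],"rot":[0,0,0],"fingers":0.026},{"linear":[-0.026,0.0445,-0.004],"rot":[0,0,0],"fingers":0.026}]'

```text
clock: 26.07
position: [484.0, 336.9, 150.5]
tcp_rot: [0.002, 0.187, 0.982, 0.003]
contact_force: [0.6, -0.2, -0.7]
width: 29.9
```

Call:
servo_tool --commands '[{"linear":[0,0,-0.004],"rot":[0,0,0],"fingers":0.026},{"linear":[0,0,-0.01],"rot":[0,0,0],"fingers":0.026},{"linear":[0,0,-0.016],"rot":[0,0,0],"fingers":0.026},{"linear":[0,0,-0.02],"rot":[0,0,0],"fingers":0.026},{"linear":[0,0,-0.02],"rot":[0,0,0],"fingers":0.026}]'

```text
clock: 26.48
position: [483.6, 335.8, 129.0]
tcp_rot: [0.001, 0.187, 0.982, 0.002]
contact_force: [-0.3, -0.2, -0.2]
width: 30.3
```

```bash
python3 sc.py s14 110; python3 look.py m8 482.5 337 118 21
```

```text
26.5333 [483.8 336.2 129.6] [0.001 0.187 0.982 0.002] [-0.34 -0.17  0.03] [-0.03  0.02  0.01]
[484.  336.5 130.1] 26.5833 0.008 [-0.28  0.55  0.42]
pred px [253.92647537 237.54131608]
blob [254.7 215.4] [247 207  16  18 239] [468.8 342.9 118. ]
```

View pics/s14.png

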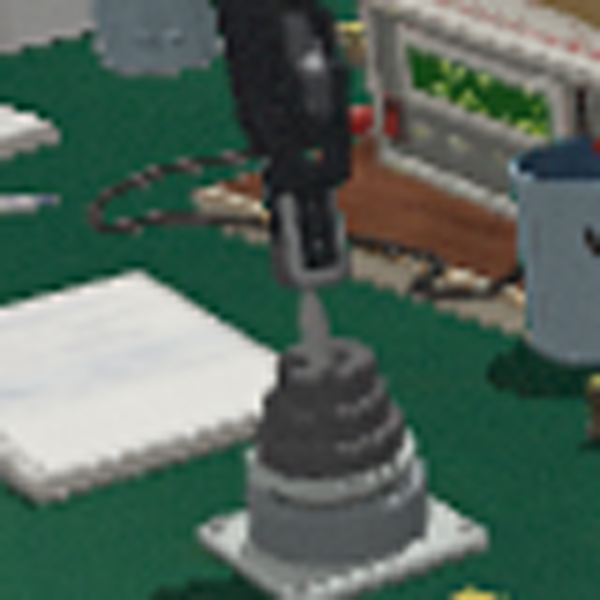

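View pics/m8c.png

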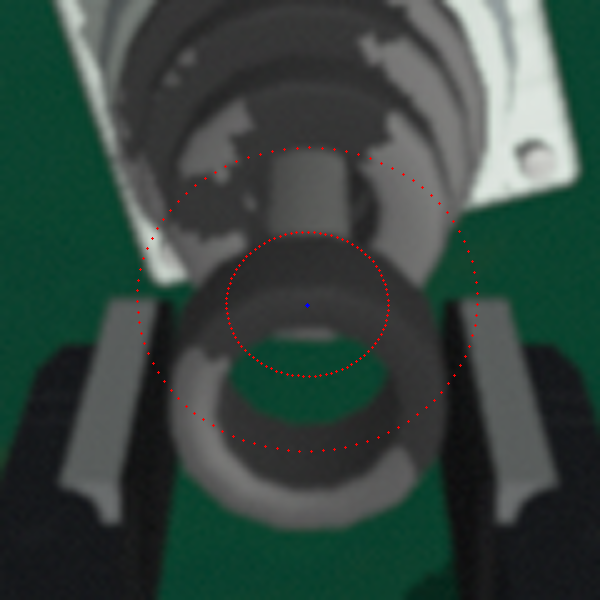

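Call:
servo_tool --commands '[{"linear":[-0.0006,0.0003,-0.002],"rot":[0,0,0],"fingers":0.026},{"linear":[-0.0006,0.0003,-0.009],"rot":[0,0,0],"fingers":0.026},{"linear":[-0.0006,0.0003,-0.017],"rot":[0,0,0],"fingers":0.026},{"linear":[-0.0006,0.0003,-0.025],"rot":[0,0,0],"fingers":0.026},{"linear":[-0.0006,0.0003,-0.031],"rot":[0,0,0],"fingers":0.026}]'

```text
clock: 27.05
position: [483.0, 336.8, 98.0]
tcp_rot: [0.001, 0.187, 0.982, 0.002]
contact_force: [1.1, -0.1, -0.8]
width: 29.9
```

Call:
servo_tool --commands '[{"linear":[0,0,-0.002],"rot":[0,0,0],"fingers":0.026},{"linear":[0,0,-0.004],"rot":[0,0,0],"fingers":0.026},{"linear":[0,0,-0.006],"rot":[0,0,0],"fingers":0.026},{"linear":[0,0,-0.007],"rot":[0,0,0],"fingers":0.026},{"linear":[0,0,-0.008],"rot":[0,0,0],"fingers":0.026}]'

```text
clock: 27.47
position: [483.1, 336.8, 90.1]
tcp_rot: [0.001, 0.187, 0.982, 0.002]
contact_force: [0.2, 0.0, -0.0]
width: 30.2
```

```bash
python3 sc.py s15 85;python3 sc.py s15 85
```

```text
27.5167 [483.1 336.8  90. ] [0.001 0.187 0.982 0.002] [0.36 0.02 0.51] [ 0.05  0.01 -0.03]
27.5667 [483.1 336.8  90.1] [0.001 0.187 0.982 0.002] [-0.22  0.66  0.81] [-0.05  0.04 -0.05]
```

View pics/s15.png

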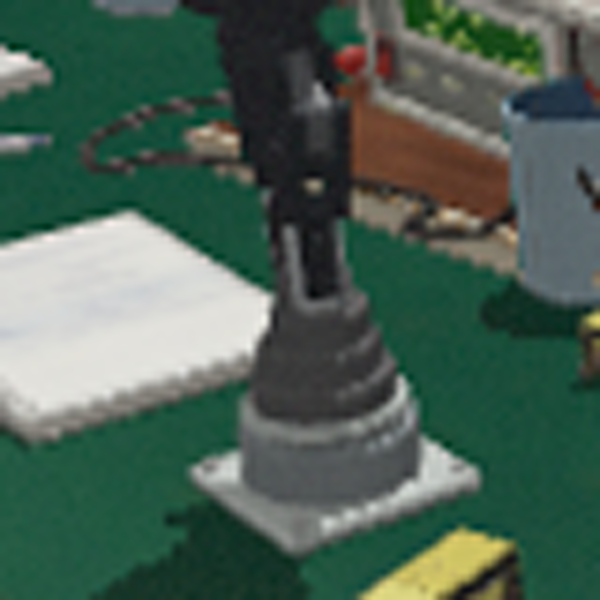

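Call:
servo_tool --commands '[{"linear":[0,0,-0.001],"rot":[0,0,0],"fingers":0.026},{"linear":[0,0,-0.0015],"rot":[0,0,0],"fingers":0.026},{"linear":[0,0,-0.0015],"rot":[0,0,0],"fingers":0.034},{"linear":[0,0,-0.0015],"rot":[0,0,0],"fingers":0.04},{"linear":[0,0,-0.0015],"rot":[0,0,0],"fingers":0.05}]'

```text
clock: 27.98
position: [483.1, 336.9, 88.7]
tcp_rot: [0.001, 0.187, 0.982, 0.002]
contact_force: [0.3, -0.1, -0.1]
width: 49.8
```

Call:
servo_tool --commands '[{"linear":[0,0,0],"rot":[0,0,0],"fingers":0.065},{"linear":[0,0,0.003],"rot":[0,0,0],"fingers":0.085},{"linear":[0,0,0.018],"rot":[0,0,0],"fingers":0.085},{"linear":[0,0,0.04],"rot":[0,0,0],"fingers":0.085},{"linear":[0,0,0.065],"rot":[0,0,0],"fingers":0.085}]'

```text
clock: 28.4
position: [482.5, 336.3, 153.7]
tcp_rot: [0.001, 0.187, 0.982, 0.001]
contact_force: [-0.7, 0.2, -0.3]
width: 85.1
```

Call:
servo_tool --commands '[{"linear":[0,0,0.02],"rot":[0,0,0],"fingers":0.085},{"linear":[0,0,0.04],"rot":[0,0,0],"fingers":0.085},{"linear":[0,0,0.05],"rot":[0,0,0],"fingers":0.085},{"linear":[0,0,0.05],"rot":[0,0,0],"fingers":0.085},{"linear":[0,0,0.05],"rot":[0,0,0],"fingers":0.085}]'

```text
clock: 28.82
position: [482.4, 336.3, 203.5]
tcp_rot: [0.001, 0.187, 0.982, 0.001]
contact_force: [-0.5, -1.0, -0.1]
width: 84.7
```

```bash
python3 sc.py s16 80; python3 look.py m9 482 337 100 16
python3 - <<'E'
from h import *
cv2.imwrite('pics/s17.png',cams.get_image('scene')[:,:,::-1]); cv2.imwrite('pics/t17.png',cams.get_image('top')[:,:,::-1])
E
```

```text
28.8667 [481.9 336.  202.7] [0.    0.187 0.982 0.001] [ 0.09 -0.03 -1.  ] [ 0.03  0.03 -0.02]
[481.7 335.8 202.2] 28.9167 0.008 [-0.39 -0.24  0.22]
pred px [255.42242753 192.12518368]
blob [255.6 165.7] [ 209  121   91   89 3340] [458.8 346.3 100. ]
```

View pics/s16.png

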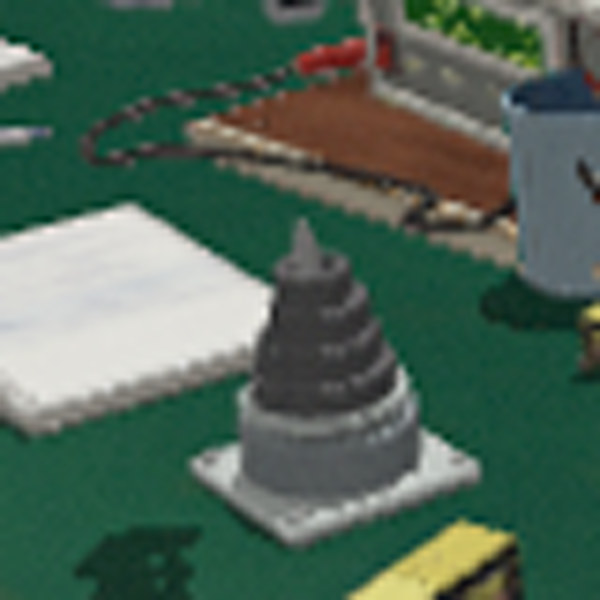

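View pics/m9c.png

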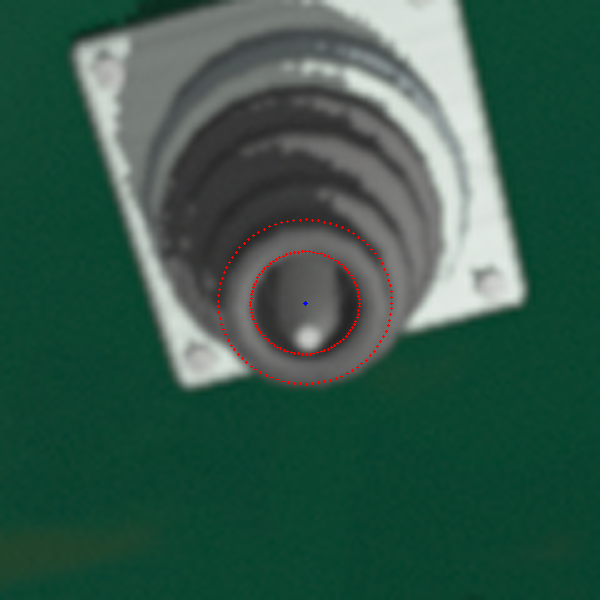

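View pics/s17.png

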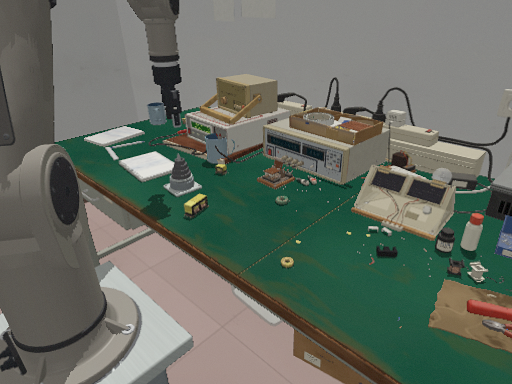

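All four cores lie flat and stepped on the post. The bystanders are where they were, and the gripper is clear of everything.

```bash
python3 -c "
from bench import bot
print(bot.hand_in(), bot.get_state()['clock'])"
```

```text
the job is handed in; nothing more can be done
the job is handed in; nothing more can be done
```

The four ferrite cores are on the guide post in the order asked: 62, 52, 42, then 32 mm on top. I handed the job in at about 29 s of the 115 s allowed; no verdict is reported.

- **Placing:** I lowered each core until it rested on the pile and the platform sank, pressed it a further 1.5–3 mm down, then opened the fingers.
- **Forces:** The highest force I read was about 10 N, while the jaws were closing on a core. Sideways force stayed near zero while the cores went over the post.
- **Last checks:** The scene and wrist pictures show the four cores lying flat and concentric on the post. The gripper was open and about 85 mm above the post tip. In the scene picture the wound coils, transformer and E-core look to be where they were at the start. I took a last top picture but did not look at it.
- **Disagreements:** The top and wrist cameras differed by about 2 mm on where the post stands. I used a compromise, well inside the 4.5 mm clearance between bore and post. The gripper also read about 2 mm less than each core's diameter throughout.

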